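# Load the bench battery charger

### The arm

A 6-joint arm with a two-finger parallel gripper is mounted at the origin on the work surface. World frame = base frame: x ahead of the robot, y to its left, z up, the work surface at z = 0. Lengths are in m, angles in rad, forces in N, time in s.
With the tool pointing down it reaches from about 0.35 to 0.775 m from the base axis. Payload 5.5 kg.
Tool frame: the origin (TCP) lies at the very end of the fingers, on their centre line; the grasp point (between the pads) lies env.grasp_offset behind it (env.grasp_offset is the distance from the TCP to the grasp point, in m); x points along the fingers, y is the direction in which the jaws open and shut, and the axes are right-handed (so a half turn about x gives the same grasp; the last joint's range is limited). The gripper opens to 85 mm and grips with 20 to 120 N. Pads are 22 mm wide; open, the fingers measure 114 mm over their backs; the gripper's body (76 mm by 85 mm) begins 54 mm behind the grasp point. The pads swing forward as they close: fully open they stand 13 mm farther back than shut.
Start: joints at [1.194, 0.313, 0.046, 1.304, 0, 1.431], TCP at [0.135, 0.559, 0.231] pointing down, gripper open.
Joint ranges: [-2.76, 2.76], [-0.86, 1.69], [-1.03, 1.26], [-2.2, 2.34], [-1.47, 1.5], [-3.14, 3.14]. Speed limits (rad/s): [2.57, 2.57, 3.14, 3.14, 3.14, 3.14].

### API

Orientations are given as a unit quaternion [w, x, y, z].
In Python, from workcell import get_state, viewer, job, env gives the robot as it stands.
- The arm moves only by the tool send_rows, never from a script. Its argument "plan" is a list of rows, each a list of 6 numbers: the shift along the tool's x, y, z in mm, then the turn, a rotation vector about the tool's x, y, z in degrees. A call has exactly 10 rows; each row is the pose to reach, as a shift and turn from the pose commanded when the call began, along the tool's axes at that moment; what a row does not reach only later rows make up. A row lasts 1/8 s, in which the tool goes at most 62.5 mm and 10.7 degrees, less where a joint would pass 70% of its speed; a pose out of reach is approached as far as the arm can. A call with a gripper value outside its range is refused whole. "claw" is the finger opening in mm, from 0 to 85.4, set as the call begins (left out, the last holds). The fingers move at their own pace and stop on an object; "newtons" is the grip in N (left out, the last holds). Time passes only in rows, so rows that repeat a pose let the fingers close, or fill a call up. It gives the time, the measured TCP pose, the force and the opening at its end, in the units of the state.
- get_state(): the state, without advancing time (a new reading comes with each control period).
- viewer.read_camera(name): name is "side" or "top"; returns a dict with "frame" (480x640x3 uint8, blue, green, red), "mtx" (3x3 intrinsics, pixels), "rvec" (rotation vector, rad) and "tvec" (3), from world to camera coordinates, as OpenCV has them. Camera axes: x right, y down, z forward; pixel columns grow to the right and rows downward; lengths in m; the calibration is good to about 2 mm. A picture is of the moment at which its call begins. There is no depth.
- job.hand_in(): hands the job in, once; it reports no verdict.
The state is a dict: "clock": time; "joint_pos": joint angles; "qvel": joint speeds; "tau": joint torques, N m; "tcp_pos": TCP position; "orientation": TCP orientation; "wrist_force": force on the tool from outside, world axes, zero at the start; "ft_torque": the same for the moment, N m; "finger_gap": finger opening in m.
Only numpy, scipy, OpenCV 4.12 (cv2) and the standard library are available. Lean on these libraries where they do the work, as an engineer would, in place of code of your own. Each camera call takes 0.05 s, during which the arm holds its last target.

### The job

Lift the loose dust cover off the battery charger and set it down flat, right way up, on the rubber mat. Then load the two big battery sticks into the charger one by one, one in each well, round end down and square head up, and press each fully home until its head sits on the charger's top. Leave the slim battery stick and the other things on the bench where they are.

Things in the scene. Friction and masses are not known exactly. Their poses are not given: they have to be found in the camera images.
- charger: black charger block fixed to the bench, 170 mm (x) x 80 mm (y) x 85 mm high, two round wells side by side along its x axis. Origin at the centre of its underside, z up, level
- well0 (a point): centre of the mouth of the first well, on the charger's top face (85 mm above the bench), 40 mm from the charger's centre towards its -x. The well is 43 mm in diameter with a 2 mm chamfer and goes straight down. Fully home, a stick's shoulder stops on the charger's top: its origin is then level with this point
- well1 (a point): the same for the second well, 40 mm from the charger's centre towards its +x (80 mm from the first)
- contact0 (a joint): copper contact disc at the bottom of the first well on a stiff slide, travel in m, 0 to 0.013 downwards; at 0 its top is 50 mm below the mouth. It starts at 0 to 0.003, so a stick let go in the well stands about 9 to 12 mm proud (a little less if dropped). It yields to a push of about 16 N, stays where it is pushed, and is at about 0.012 with the stick home
- contact1 (a joint): the same for the second well
- cover: loose grey dust cover on the charger, 184 x 94 mm, 0.22 kg: a 5 mm plate, an 8 mm deep skirt all round, 2 to 5 mm free of the charger's sides, and on top a black grip bar 80 mm long (x), 18 mm wide (y). Origin at the centre of the plate's underside, which rests on the charger's top; z up. The skirt reaches 8 mm below the origin, the bar from 5 to 43 mm above it
- mat: clear black rubber mat fixed to the bench, 230 mm (x) x 140 mm (y) x 3 mm thick. Origin at the centre of its underside
- stick_a: one of two equal battery sticks, 104 mm long, 0.11 to 0.21 kg, lying down: square grey head 40 x 40 x 42 mm, round black stick 40 mm diameter, 62 mm long, its last 4 mm (copper foot) 34 mm. Origin on the axis at the shoulder between head and stick, 20 mm above the bench; +x through the head (foot at x -62 mm); y, z square to the head's sides. Head within 50 degrees of world +y
- stick_b: one of two equal battery sticks, 104 mm long, 0.11 to 0.21 kg, lying down: square grey head 40 x 40 x 42 mm, round black stick 40 mm diameter, 62 mm long, its last 4 mm (copper foot) 34 mm. Origin on the axis at the shoulder between head and stick, 20 mm above the bench; +x through the head (foot at x -62 mm); y, z square to the head's sides. Head within 50 degrees of world +y
- slim: a slimmer battery stick of the same shape for another tool, 28 mm square head 30 mm long, 28 mm round stick 48 mm long; lying on the bench, origin at its shoulder on the axis, +x through its head; not wanted in this charger; a bystander, to be left where it is
- tin: paint tin, 100 mm diameter, 125 mm tall, standing; origin under its centre; a bystander, to be left where it is
- bottle: drinks bottle, 90 mm diameter, 240 mm tall, standing; origin under its centre; a bystander, to be left where it is
- cup: white cup, 72 mm diameter, 90 mm tall; origin under its centre; a bystander, to be left where it is
- wrench: steel wrench about 160 mm long lying flat along its x axis; a bystander, to be left where it is
- driver: screwdriver about 190 mm long lying along its x axis; a bystander, to be left where it is
Not all that is in view belongs to the job. Leave any green look-alike of the stick_b alone. Leave any yellow look-alike of the stick_a alone.

How it is judged:
On the way, in this order (a step that is already met when the one before it is completed fails the run):
1. the dust cover is off the charger and lies flat on the rubber mat, let go (horizontal distance between cover and mat below 0.05 m and height (world z) of cover below 0.016 m and angle between cover's own z axis and vertical below 0.1 rad and contact force between the fingers and cover below 0.2 N), for 0.2 s.
2. a first big stick stands in a well, round end down ((((horizontal distance between stick_a and well0 below 0.006 m or horizontal distance between stick_a and well1 below 0.006 m) and z of stick_a in the frame of charger between 0.08 and 0.101 m and angle between stick_a's own x axis and vertical below 0.1 rad) or ((horizontal distance between stick_b and well0 below 0.006 m or horizontal distance between stick_b and well1 below 0.006 m) and z of stick_b in the frame of charger between 0.08 and 0.101 m and angle between stick_b's own x axis and vertical below 0.1 rad))), for 0.2 s.
At the end, for the whole second after the job is handed in: Both big sticks stand in the charger's two wells, square head up, within 6 mm of the well's centre and 0.1 rad of upright, shoulder no more than 2.5 mm above the charger's top; the cover lies right way up and flat (within 0.1 rad) on the mat, its centre within 50 mm of the mat's; all at rest (horizontal distance between cover and mat below 0.05 m and height (world z) of cover below 0.016 m and angle between cover's own z axis and vertical below 0.1 rad and (horizontal distance between stick_a and well0 below 0.006 m or horizontal distance between stick_a and well1 below 0.006 m) and z of stick_a in the frame of charger between 0.08 and 0.0875 m and angle between each of stick_a, stick_b's own x axis and vertical below 0.1 rad and (horizontal distance between stick_b and well0 below 0.006 m or horizontal distance between stick_b and well1 below 0.006 m) and z of stick_b in the frame of charger between 0.08 and 0.0875 m and linear speed of each of stick_a, stick_b, cover below 0.02 m/s); the robot touches nothing.
It fails at once if the slim stick or another bystander is moved by more than 30 mm (distance of any of slim, tin, bottle, cup, wrench, driver from where it was at the start of the episode above 0.03 m).
It also fails if it takes over 72 s, if anything falls off the work surface, if the arm or the gripper's body presses on something with over 40 N, if the wrist force passes 120 N, or if a joint passes its speed limit or range.

## Working session

There is one attempt and no reset: what is moved stays moved. The work goes in short steps, Python scripts to look and compute and a tool call to move; the robot and the scene stay as the last step left them, time stands still between calls to the robot, and variables do not carry over. Pictures are saved under pics/ and viewed, and the job is handed in when it is done.

Besides the shell and the picture viewer there is one more tool, called after "Request:" as name([rows], argument=value, ...), one row to a line, values as JSON. send_rows: Moves the arm, as the interface text tells. Its arguments: {"type":"object","properties":{"plan":{"type":"array"},"claw":{"type":"number"},"newtons":{"type":"number"}},"required":["plan"]}

```bash
ls; mkdir -p pics
python3 - <<'E'
from workcell import get_state, viewer, job, env
import cv2,pickle
print(get_state()); print(env.grasp_offset, [a for a in dir(env) if a[0]!='_'])
for n in("top","side"):
    c=viewer.read_camera(n); cv2.imwrite(f"pics/{n}0.png",c["frame"]); pickle.dump(c,open(f"{n}0.pkl","wb")); print(n,c["mtx"],c["rvec"],c["tvec"])
E
```

```text
pics
{'clock': 0.0, 'joint_pos': array([1.19436915e+00, 3.13997092e-01, 4.49496152e-02, 1.30358615e+00,
       2.10687749e-05, 1.43120095e+00]), 'qvel': array([ 0.00044107, -0.00132662,  0.00067377,  0.00022249, -0.00062892,
        0.00087215]), 'tau': array([-1.04271923e-03, -4.80623889e+01,  2.98537338e+01,  1.95619423e-02,
       -2.06493219e-04,  1.44555983e-06]), 'tcp_pos': array([0.13471691, 0.55846247, 0.23039874]), 'orientation': array([ 0.70198168,  0.08291093,  0.70232758, -0.08416329]), 'wrist_force': array([ 0.60953862, -0.58796598,  0.04283242]), 'ft_torque': array([-0.04448634, -0.0396585 ,  0.01399098]), 'finger_gap': 0.08560191808091117}
0.0187 ['MotionError', 'grasp_offset']
top [[601.25649386   0.         330.60235665]
 [  0.         601.25649386 239.45587564]
 [  0.           0.           1.        ]] [ 2.17606591 -2.20680869  0.05847994] [0.00872935 0.56510427 1.70247653]
side [[462.46926305   0.         312.215992  ]
 [  0.         462.46926305 239.30342513]
 [  0.           0.           1.        ]] [ 2.29625458 -0.02118306  0.03417245] [-0.56334523  0.09425533  1.44839427]
```

View pics/top0.png

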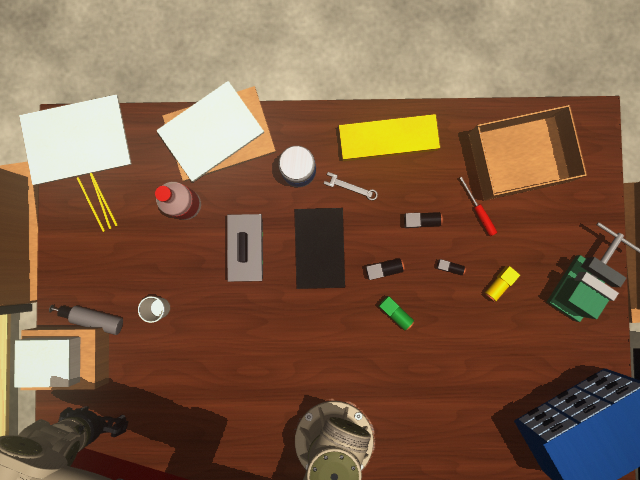

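View pics/side0.png

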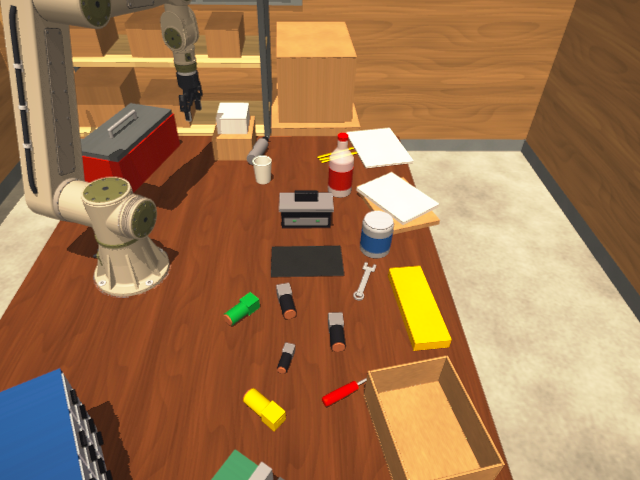

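The top view shows the cover at (244,247), its bar at (242,247), and the mat at (320,248). The big sticks are at (423,219) and (385,268) and the slim one at (451,267). The green and yellow look-alikes are at (396,312) and (502,283). Next I'll measure positions.

```bash
cat > h.py <<'E'
import numpy as np,cv2,pickle
def P(c):
    R,_=cv2.Rodrigues(np.array(c["rvec"],float)); return R,np.array(c["tvec"],float).reshape(3)
def ray(c,uv,z):
    R,t=P(c); K=c["mtx"]
    uv=np.atleast_2d(np.array(uv,float)); d=(np.linalg.inv(K)@np.c_[uv,np.ones(len(uv))].T).T@R
    o=-R.T@t; s=(z-o[2])/d[:,2]; return o+s[:,None]*d
def proj(c,X):
    R,t=P(c); return cv2.projectPoints(np.atleast_2d(np.array(X,float)),np.array(c["rvec"],float),t,c["mtx"],None)[0].reshape(-1,2)
def crop(c,box,k,fn):
    x0,y0,x1,y1=box; im=cv2.resize(c["frame"][y0:y1,x0:x1],None,fx=k,fy=k,interpolation=cv2.INTER_CUBIC); cv2.imwrite(fn,im)
E
python3 - <<'E'
from h import *
t=pickle.load(open("top0.pkl","rb"));s=pickle.load(open("side0.pkl","rb"))
for c in(t,s): R,tt=P(c); print("cam",-R.T@tt)
crop(t,(215,195,475,345),3,"pics/tc.png"); crop(s,(215,170,405,390),3,"pics/sc.png")
for n,uv,z in(("bar",(242,247),.128),("mat",(320,248),.003),("sa",(423,219),.02),("sb",(385,268),.02),("slim",(451,267),.014)): print(n,ray(t,uv,z))
f=t["frame"]
hsv=cv2.cvtColor(f,cv2.COLOR_BGR2HSV)
for p in [(250,225),(242,247),(320,248),(415,219),(430,219),(375,270),(395,266),(404,266),(360,240)]: print(p,f[p[1],p[0]],hsv[p[1],p[0]])
E
```

```text
cam [ 0.4685484  -0.00347425  1.73155875]
cam [ 0.51761228 -1.03521241  1.04139362]
bar [[0.54202158 0.23740697 0.128     ]]
mat [[0.54170769 0.03168028 0.003     ]]
sa [[ 0.6197073  -0.26381146  0.02      ]]
sb [[ 0.4814935 -0.1526989  0.02     ]]
slim [[ 0.48175949 -0.34143014  0.014     ]]
(250, 225) [134 143 157] [ 12  37 157]
(242, 247) [43 45 53] [ 6 48 53]
(320, 248) [31 36 42] [14 67 42]
(415, 219) [147 158 173] [ 13  38 173]
(430, 219) [50 52 63] [ 5 53 63]
(375, 270) [148 157 172] [ 11  36 172]
(395, 266) [48 51 59] [ 8 48 59]
(404, 266) [ 33  58 118] [  9 184 118]
(360, 240) [ 32  55 112] [  9 182 112]
```

View pics/tc.png

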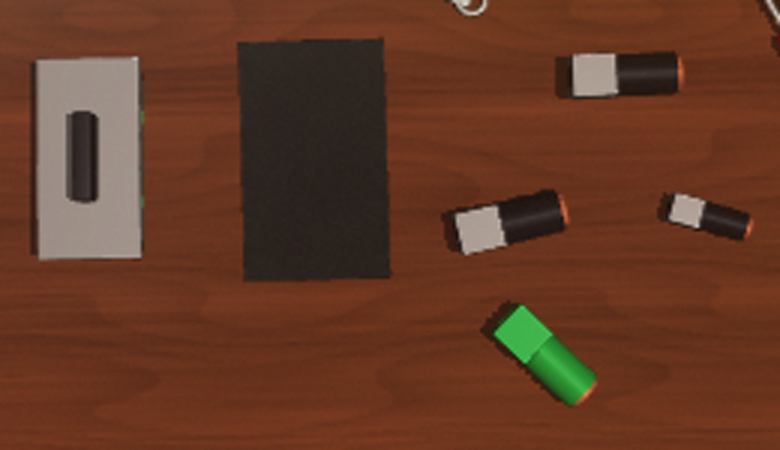

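View pics/sc.png

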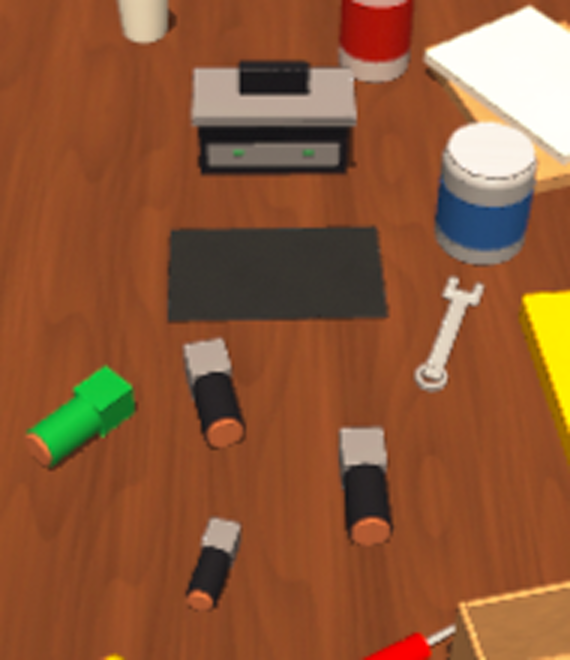

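```bash
cat > m.py <<'E'
from h import *
def blobs(c,lo,hi,amin):
    hsv=cv2.cvtColor(c["frame"],cv2.COLOR_BGR2HSV); m=cv2.inRange(hsv,np.array(lo),np.array(hi))
    cs,_=cv2.findContours(m,cv2.RETR_EXTERNAL,cv2.CHAIN_APPROX_NONE)
    return [k for k in cs if cv2.contourArea(k)>=amin]
E
python3 - <<'E'
from m import *
t=pickle.load(open("top0.pkl","rb"));s=pickle.load(open("side0.pkl","rb"))
def near(bs,uv):
    return [b for b in bs if cv2.pointPolygonTest(b,uv,False)>=0]
def rect(c,b,z,name):
    X=ray(c,b[:,0].astype(float),z)[:,:2]
    r=cv2.minAreaRect((X*1000).astype(np.float32)); print(name,np.round(r[0],1),np.round(r[1],1),round(r[2],1))
for lab,lo,hi,pts in (("grey",(0,0,95),(179,75,255),[((230,225),.09,"cover"),((413,219),.04,"headA"),((375,270),.04,"headB")]),
                      ("dark",(0,0,0),(179,110,80),[((242,247),.128,"bar"),((320,248),.003,"mat"),((430,219),.02,"stkA"),((395,266),.02,"stkB")]),
                      ("ns",(0,0,30),(179,110,255),[((415,219),.02,"allA"),((375,270),.02,"allB")])):
    bs=blobs(t,lo,hi,50)
    for uv,z,n in pts:
        for b in near(bs,uv): rect(t,b,z,"top "+n)
for lab,lo,hi,pts in (("grey",(0,0,95),(179,75,255),[((287,208),.09,"cover"),((284,289),.04,"headA?"),((336,319),.04,"headA")]),
                      ("dark",(0,0,0),(179,110,80),[((306,261),.003,"mat"),]),):
    bs=blobs(s,lo,hi,50)
    for uv,z,n in pts:
        for b in near(bs,uv): rect(s,b,z,"side "+n)
# copper feet in side
hsv=cv2.cvtColor(s["frame"],cv2.COLOR_BGR2HSV)
for p in((289,314),(338,346),(282,371),(300,330)): print(p,hsv[p[1],p[0]])
E
```

```text
top cover [543.8 237.6] [ 93.1 181.1] 89.8
top headA [ 616.9 -232.5] [39.6 36.8] 89.2
top headB [ 473.1 -121.7] [38.1 40.2] 13.2
top bar [543.4 236.1] [24.1 77.7] 89.6
top mat [542.8  33.9] [228.3 137.7] 0.8
top stkA [ 616.6 -283.7] [57.3 34.4] 89.2
top stkB [ 483.8 -171. ] [35.6 59. ] 10.5
top allA [ 616.9 -261. ] [102.8  40.1] 89.2
top allB [ 479.9 -150.3] [ 40.6 100.8] 13.2
side cover [579.8 245.1] [132.1 248.1] 89.8
side headA? [ 476.4 -127. ] [40.5 49.1] 11.0
side headA [ 619.9 -236.2] [40.6 44.8] 2.1
side mat [545.4  33.8] [227.  137.9] 1.0
(289, 314) [ 10 187 175]
(338, 346) [ 10 183 176]
(282, 371) [  9 185 174]
(300, 330) [ 10 188 141]
```

```bash
cat > mv.py <<'E'
import numpy as np
from scipy.spatial.transform import Rotation as Ro
from workcell import get_state
def cur():
    s=get_state(); q=s["orientation"]; return np.array(s["tcp_pos"]),Ro.from_quat([q[1],q[2],q[3],q[0]]),s
def rel(p,Rt,p0=None,R0=None):
    if p0 is None: p0,R0,_=cur()
    d=R0.inv().apply(np.array(p)-p0)*1000; r=(R0.inv()*Rt).as_rotvec()*180/np.pi
    return np.round(np.r_[d,r],1).tolist()
def frame(x,y):
    x=np.array(x,float);x/=np.linalg.norm(x);y=np.array(y,float);y-=x*(x@y);y/=np.linalg.norm(y)
    return Ro.from_matrix(np.c_[x,y,np.cross(x,y)])
E
python3 - <<'E'
from mv import *
p,R,s=cur(); print(p,R.as_matrix().round(3).tolist())
for y in((0,1,0),(0,-1,0)):
    F=frame((0,0,-1),y)
    print(y,rel((.543,.238,.22),F),rel((.543,.238,.097),F))
E
```

```text
[0.13472054 0.55852095 0.2304762 ] [[-0.001, 0.235, 0.972], [-0.002, 0.972, -0.235], [-1.0, -0.002, -0.0]]
(0, 1, 0) [10.7, -215.8, 472.1, -13.6, -0.0, 0.1] [133.7, -215.6, 472.1, -13.6, -0.0, 0.1]
(0, -1, 0) [10.7, -215.8, 472.1, 166.4, 0.1, 0.0] [133.7, -215.6, 472.1, 166.4, 0.1, 0.0]
```

Request:
send_rows([
  [2, -22, 47, -2, 0, 0],
  [4, -50, 110, -4, 0, 0],
  [5, -78, 170, -5, 0, 0],
  [6, -105, 230, -7, 0, 0],
  [7, -132, 290, -9, 0, 0],
  [8, -160, 350, -11, 0, 0],
  [9, -185, 405, -12.5, 0, 0],
  [10, -205, 448, -13.6, 0, 0],
  [11, -215.8, 472, -13.6, 0, 0.1],
  [11, -215.8, 472, -13.6, 0, 0.1],
], claw=85, newtons=60)

```text
clock: 1.35
tcp_pos: [0.5445, 0.2366, 0.2191]
orientation: [0.707, 0.002, 0.707, -0.001]
wrist_force: [0.4, -0.0, -0.9]
finger_gap: 0.0848
```

Request:
send_rows([
  [20, 0, -1, 0, 0, 0],
  [45, 0, -1, 0, 0, 0],
  [70, 0, -1, 0, 0, 0],
  [92, 0, -1, 0, 0, 0],
  [108, 0, -1, 0, 0, 0],
  [117, 0, -1, 0, 0, 0],
  [121, 0, -1, 0, 0, 0],
  [121, 0, -1, 0, 0, 0],
  [121, 0, -1, 0, 0, 0],
  [121, 0, -1, 0, 0, 0],
])

```text
clock: 2.6
tcp_pos: [0.5426, 0.2388, 0.0999]
orientation: [0.708, 0.001, 0.707, 0.001]
wrist_force: [0.3, -0.6, 1.0]
finger_gap: 0.0849
```

Request:
send_rows([
  [0, 0, 0, 0, 0, 0],
  [0, 0, 0, 0, 0, 0],
  [0, 0, 0, 0, 0, 0],
  [0, 0, 0, 0, 0, 0],
  [0, 0, 0, 0, 0, 0],
  [0, 0, 0, 0, 0, 0],
  [-5, 0, 0, 0, 0, 0],
  [-15, 0, 0, 0, 0, 0],
  [-30, 0, 0, 0, 0, 0],
  [-40, 0, 0, 0, 0, 0],
], claw=5, newtons=60)

```text
clock: 3.85
tcp_pos: [0.5427, 0.2388, 0.141]
orientation: [0.708, 0.001, 0.706, 0.001]
wrist_force: [-0.0, -0.7, -2.9]
finger_gap: 0.0169
```

Request:
send_rows([
  [-4, -20, 0, 0, 0, 0],
  [-4, -60, 0, 0, 0, 0],
  [-4, -105, 0, 0, 0, 0],
  [10, -150, 0, 0, 0, 0],
  [40, -185, 1, 0, 0, 0],
  [70, -203, 1, 0, 0, 0],
  [93, -203, 1, 0, 0, 0],
  [106, -203, 1, 0, 0, 0],
  [111, -203, 1, 0, 0, 0],
  [113, -203, 1, 0, 0, 0],
])

```text
clock: 5.1
tcp_pos: [0.5437, 0.0359, 0.0264]
orientation: [0.707, 0.0, 0.707, 0.001]
wrist_force: [-0.1, -0.2, -2.4]
finger_gap: 0.0171
```

Request:
send_rows([
  [1, 0, 0, 0, 0, 0],
  [2, 0, 0, 0, 0, 0],
  [2, 0, 0, 0, 0, 0],
  [2, 0, 0, 0, 0, 0],
  [2, 0, 0, 0, 0, 0],
  [2, 0, 0, 0, 0, 0],
  [2, 0, 0, 0, 0, 0],
  [2, 0, 0, 0, 0, 0],
  [2, 0, 0, 0, 0, 0],
  [2, 0, 0, 0, 0, 0],
])

```text
clock: 6.35
tcp_pos: [0.544, 0.0361, 0.0255]
orientation: [0.708, 0.0, 0.706, 0.001]
wrist_force: [-2.2, 0.4, 4.5]
finger_gap: 0.0166
```

Request:
send_rows([
  [0, 0, 0, 0, 0, 0],
  [0, 0, 0, 0, 0, 0],
  [0, 0, 0, 0, 0, 0],
  [0, 0, 0, 0, 0, 0],
  [0, 0, 0, 0, 0, 0],
  [-10, 0, 0, 0, 0, 0],
  [-30, 0, 0, 0, 0, 0],
  [-70, 0, 0, 0, 0, 0],
  [-120, 0, 0, 0, 0, 0],
  [-170, 0, 0, 0, 0, 0],
], claw=70)

```text
clock: 7.6
tcp_pos: [0.543, 0.0355, 0.1961]
orientation: [0.707, 0.0, 0.707, 0.001]
wrist_force: [0.7, -1.3, -0.3]
finger_gap: 0.0699
```

Run:
```python
from h import *
from workcell import viewer,get_state
for n,b in(("top",(215,195,475,345)),("side",(215,150,415,370))):
    c=viewer.read_camera(n); pickle.dump(c,open(f"{n}1.pkl","wb")); crop(c,b,3,f"pics/{n}1.png")
print(get_state()["joint_pos"])
```

```text
[-0.08311488  0.26161358 -0.09901471  1.19877666  0.00187072 -0.08378432]
```

View pics/top1.png

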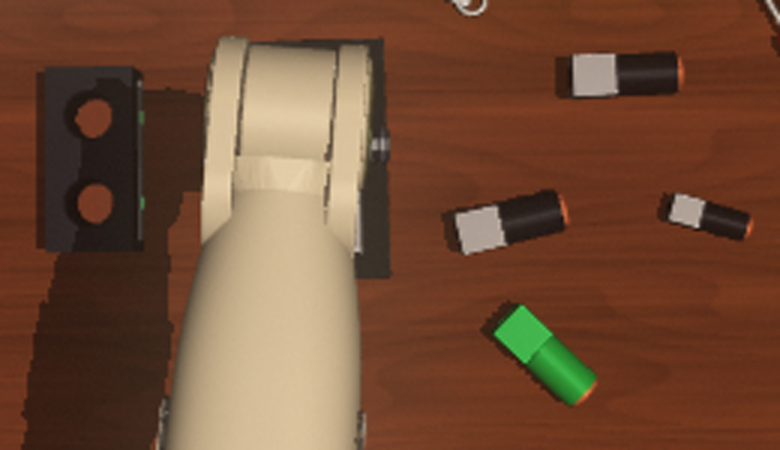

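View pics/side1.png

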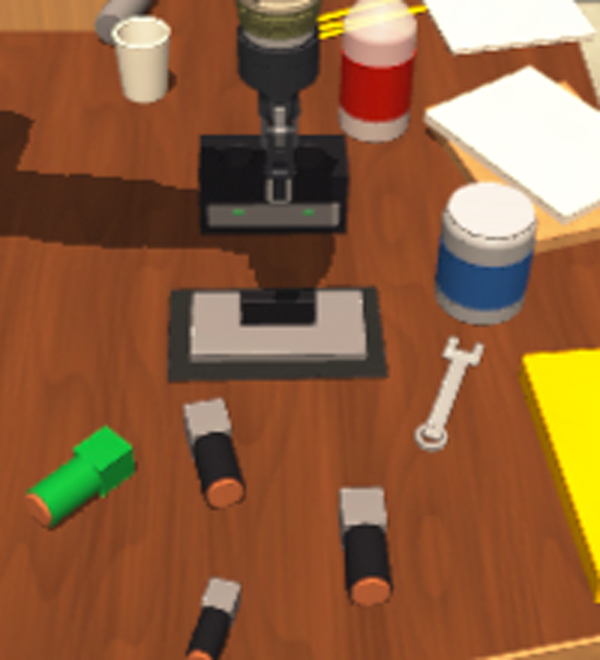

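The cover lies flat on the mat (side crop: the plate spans (190-365, 290-360) inside the mat) and the wells are exposed. Next I'll locate the charger precisely.

Run:
```python
from h import *
for n,b,k in(("top",(222,210,270,285),8),("side",(275,190,340,232),9)):
    c=pickle.load(open(f"{n}1.pkl","rb")); x0,y0,x1,y1=b
    im=c["frame"][y0:y1,x0:x1].astype(float); im=np.clip(im*3.,0,255).astype(np.uint8)
    im=cv2.resize(im,None,fx=k,fy=k,interpolation=cv2.INTER_CUBIC); cv2.imwrite(f"pics/{n}1z.png",im)
```

```text
(no output)
```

View pics/top1z.png

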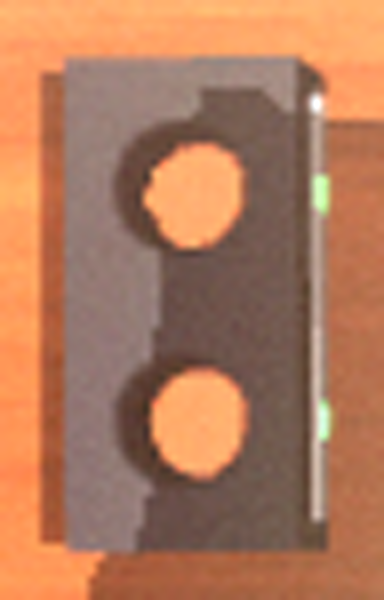

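View pics/side1z.png

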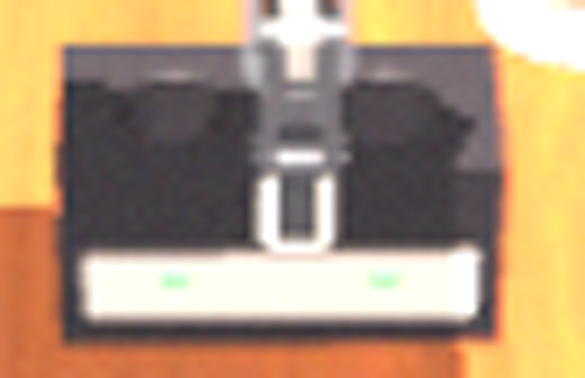

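```bash
cat >> mv.py <<'E'
th=np.radians(40)
def graspF(h,yt): # lying stick
    h=np.array([h[0],h[1],0.]);h/=np.linalg.norm(h)
    a=np.array([0,0,-np.cos(th)])-np.sin(th)*h
    return a,frame(a,yt),h
E
python3 - <<'E'
from mv import *
p,R,s=cur(); print(p)
sh=np.array([.6183,-.252,.024])
a,F,h=graspF((0,1),(1,0,0))
g=sh+.024*h; tcp=g+.0187*a
print(a,tcp)
p=np.array([.543,.0355,.1961])
print("pre",rel(tcp-.09*a,F)); print("grasp",rel(tcp,F))
print("prehigh",rel(tcp-.09*a+[0,0,.06],F))
print("from pre",rel(tcp,F,tcp-.09*a,F))
E
```

```text
[0.5467192  0.03529523 0.20091306]
[ 0.         -0.64278761 -0.76604444] [ 0.6183     -0.24002013  0.00967497]
pre [122.9, -217.6, 70.0, 85.8, -30.8, -31.8]
grasp [191.8, -275.5, 69.2, 85.8, -30.8, -31.8]
prehigh [62.9, -217.6, 70.7, 85.8, -30.8, -31.8]
from pre [90.0, 0.0, 0.0, 0.0, 0.0, 0.0]
```

Request:
send_rows([
  [0, -20, 7, 8.6, -3.1, -3.2],
  [5, -42, 14, 17.2, -6.2, -6.4],
  [10, -65, 21, 25.8, -9.2, -9.5],
  [15, -90, 28, 34.3, -12.3, -12.7],
  [22, -112, 36, 42.9, -15.4, -15.9],
  [30, -135, 43, 51.5, -18.5, -19.1],
  [38, -155, 50, 60.1, -21.6, -22.3],
  [45, -178, 58, 68.6, -24.6, -25.4],
  [50, -200, 66, 77.2, -27.7, -28.6],
  [58, -217, 73, 85.8, -30.8, -31.8],
], claw=64)

```text
clock: 8.95
tcp_pos: [0.6165, -0.1819, 0.1358]
orientation: [-0.638, -0.297, -0.301, 0.644]
wrist_force: [0.4, -0.3, -1.2]
finger_gap: 0.0639
```

Run:
```python
from mv import *
import cv2; from h import *
from workcell import viewer
for n in("top","side"):
    c=viewer.read_camera(n); pickle.dump(c,open(f"{n}2.pkl","wb")); cv2.imwrite(f"pics/{n}2.png",c["frame"])
p,R,s=cur(); print(p,R.as_matrix()[:,:2].T.round(3).tolist(),s["joint_pos"].round(2),s["qvel"].round(2))
sh=np.array([.6183,-.252,.024])
a,F,h=graspF((0,1),(1,0,0))
g=sh+.024*h; tcp=g+.0187*a
print("pre",rel(tcp-.09*a,F)); print("grasp",rel(tcp,F))
c=pickle.load(open("top2.pkl","rb")); x0,y0,x1,y1=(222,210,270,285)
im=np.clip(c["frame"][y0:y1,x0:x1]*3.,0,255).astype(np.uint8); cv2.imwrite("pics/top2z.png",cv2.resize(im,None,fx=8,fy=8,interpolation=cv2.INTER_CUBIC))
```

```text
[ 0.61630015 -0.18173764  0.13299525] [[-0.012, -0.641, -0.767], [1.0, -0.002, -0.014]] [-0.11  0.48 -0.14  0.88 -0.69  1.43] [ 0.01 -0.05 -0.03 -0.01  0.04 -0.12]
pre [42.0, 2.8, -34.5, 0.5, -0.1, 0.7]
grasp [132.0, 3.9, -34.4, 0.5, -0.1, 0.7]
```

View pics/side2.png

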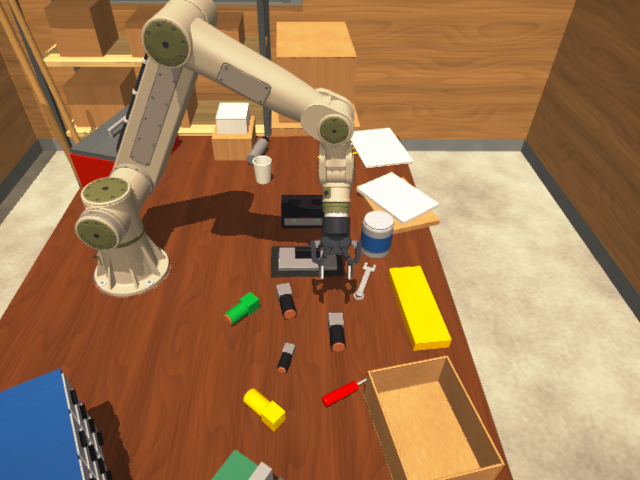

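View pics/top2z.png

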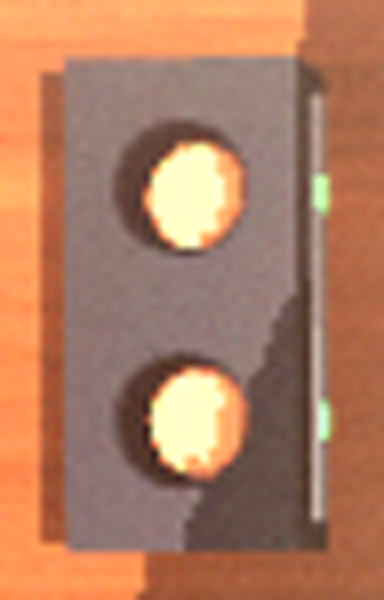

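Request:
send_rows([
  [15, 2, -12, 0.5, 0, 0.7],
  [35, 3, -28, 0.5, 0, 0.7],
  [48, 3, -34.5, 0.5, 0, 0.7],
  [70, 3.3, -34.5, 0.5, 0, 0.7],
  [90, 3.6, -34.5, 0.5, 0, 0.7],
  [108, 3.8, -34.5, 0.5, 0, 0.7],
  [122, 3.9, -34.5, 0.5, 0, 0.7],
  [129, 3.9, -34.5, 0.5, 0, 0.7],
  [132, 3.9, -34.5, 0.5, 0, 0.7],
  [132, 3.9, -34.5, 0.5, 0, 0.7],
])

```text
clock: 10.3
tcp_pos: [0.6191, -0.2395, 0.0124]
orientation: [0.642, 0.3, 0.298, -0.64]
wrist_force: [-0.7, -0.5, -0.2]
finger_gap: 0.0641
```

Run:
```python
from mv import *
import cv2; from h import *
from workcell import viewer
c=viewer.read_camera("side"); pickle.dump(c,open("side3.pkl","wb")); crop(c,(270,220,410,360),5,"pics/side3.png")
p,R,s=cur(); print(p,R.as_matrix()[:,:2].T.round(3).tolist(),s["joint_pos"].round(2),s["wrist_force"].round(1))
t=pickle.load(open("top2.pkl","rb"))
uv=(np.array([[179,186.5],[181,419]])+.5)/8-.5+np.array([222,210]); print(uv,ray(t,uv,.085))
```

```text
[ 0.61919737 -0.23936952  0.01251682] [[0.004, -0.642, -0.767], [1.0, 0.001, 0.004]] [-0.2   0.59 -0.3   0.51 -0.68  1.3 ] [ 0.8 -0.  -0. ]
[[243.9375 232.875 ]
 [244.1875 261.9375]] [[0.58273695 0.23832466 0.085     ]
 [0.50296584 0.2381051  0.085     ]]
```

View pics/side3.png

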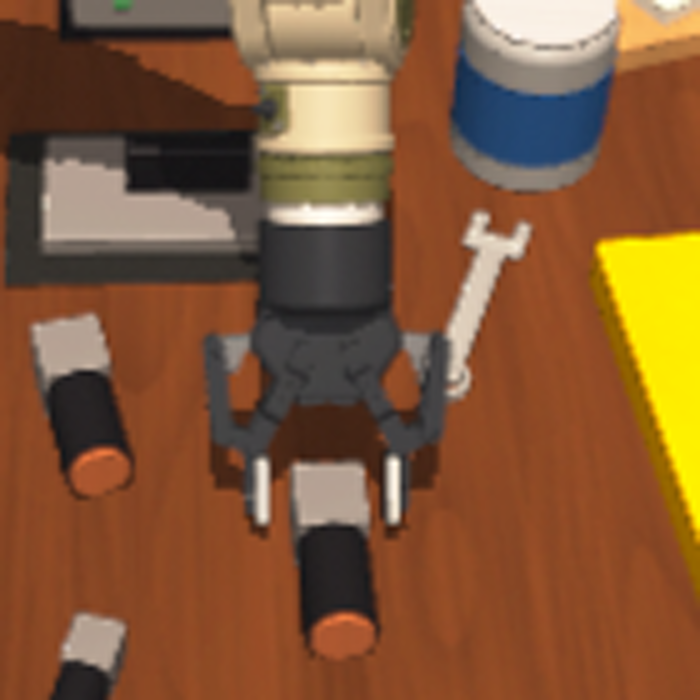

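Request:
send_rows([
  [0, 0, 0, 0, 0, 0],
  [0, 0, 0, 0, 0, 0],
  [0, 0, 0, 0, 0, 0],
  [0, 0, 0, 0, 0, 0],
  [0, 0, 0, 0, 0, 0],
  [-4, 0, 3.5, 0, 0, 0],
  [-20, 0, 16.5, 0, 0, 0],
  [-46, 0, 38.5, 0, 0, 0],
  [-82, 0, 69, 0, 0, 0],
  [-115, 0, 96, 0, 0, 0],
], claw=20, newtons=90)

```text
clock: 11.6
tcp_pos: [0.6175, -0.2395, 0.1626]
orientation: [0.641, 0.3, 0.299, -0.64]
wrist_force: [-0.1, -0.4, -2.2]
finger_gap: 0.0385
```

Run:
```python
from mv import *
import cv2; from h import *
from workcell import viewer
c=viewer.read_camera("side"); pickle.dump(c,open("side4.pkl","wb")); crop(c,(250,180,430,340),4,"pics/side4.png")
p,R,s=cur(); print(p,R.as_matrix()[:,:2].T.round(3).tolist(),s["joint_pos"].round(2),s["wrist_force"].round(1))
# final frame
a=np.array([0,np.cos(th),-np.sin(th)]); F=frame(a,(1,0,0))
print(rel(p,F))
# shoulder in grasp: tcp at closing (.6192,-.2394,.0125); axis z=.02; shoulder y -.252
R0=graspF((0,1),(1,0,0))[1]
v=R0.inv().apply(np.array([0,-.252+.2394,.020-.0125])); print("shoulder in tool",v)
print("shoulder offset final",F.apply(v))
w1=np.array([.584,.2385,.085]); tgt=w1+[0,0,.085]-F.apply(v); print("tcp above well, 85mm",tgt,rel(tgt,F))
```

```text
[ 0.62043046 -0.24044977  0.16994772] [[0.009, -0.644, -0.765], [1.0, 0.0, 0.011]] [-0.21  0.42 -0.13  0.83 -0.68  1.3 ] [ 2.  -0.6  3.9]
[0.0, 0.0, 0.0, 0.1, 90.1, -0.7]
shoulder in tool [0.00235379 0.         0.01447307]
shoulder offset final [ 0.     -0.0075 -0.0126]
tcp above well, 85mm [0.584  0.246  0.1826] [-323.3, -36.1, -363.7, 0.1, 90.1, -0.7]
```

View pics/side4.png

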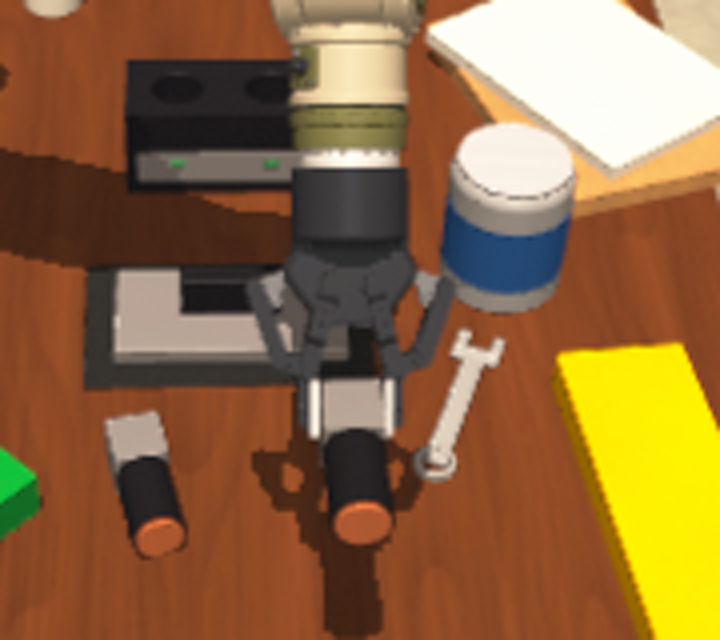

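Run:
```python
from mv import *
p,R,s=cur(); p=np.array([.619,-.2395,.163]); R0=graspF((0,1),(1,0,0))[1]
a=np.array([0,np.cos(th),-np.sin(th)]); F=frame(a,(1,0,0))
tgt=np.array([.584,.246,.1896])
rv=(R0.inv()*F).as_rotvec()
for k in range(1,11):
    f=k/10; z=[.19,.21,.225,.23,.23,.23,.225,.22,.212,.2][k-1]
    fx=min(1,f*1.5); q=np.array([p[0]+(tgt[0]-p[0])*fx,p[1]+(tgt[1]-p[1])*f,z])
    print(rel(q,R0*Ro.from_rotvec(rv*f),p,R0))
```

```text
[-51.9, -5.2, -19.8, 0.0, 9.0, 0.0]
[-98.4, -10.5, -44.2, 0.0, 18.0, 0.0]
[-141.1, -15.8, -71.7, 0.0, 27.0, 0.0]
[-176.2, -21.0, -105.7, 0.0, 36.0, 0.0]
[-207.4, -26.2, -142.9, 0.0, 45.0, 0.0]
[-238.6, -31.5, -180.1, 0.0, 54.0, 0.0]
[-265.9, -35.0, -220.5, 0.0, 63.0, 0.0]
[-293.3, -35.0, -260.9, 0.0, 72.0, 0.0]
[-318.4, -35.0, -303.2, 0.0, 81.0, 0.0]
[-340.4, -35.0, -348.1, 0.0, 90.0, 0.0]
```

Request:
send_rows([
  [-52, -5, -20, 0, 9, 0],
  [-98, -10.5, -44, 0, 18, 0],
  [-141, -16, -72, 0, 27, 0],
  [-176, -21, -106, 0, 36, 0],
  [-207, -26, -143, 0, 45, 0],
  [-239, -31.5, -180, 0, 54, 0],
  [-266, -35, -220.5, 0, 63, 0],
  [-293, -35, -261, 0, 72, 0],
  [-318, -35, -303, 0, 81, 0],
  [-340, -35, -348, 0, 90, 0],
])

```text
clock: 12.9
tcp_pos: [0.583, 0.2462, 0.1992]
orientation: [0.242, 0.666, 0.665, -0.239]
wrist_force: [1.1, -0.3, -1.9]
finger_gap: 0.0388
```

Request:
send_rows([
  [0, 0, 0, 0, 0, 0],
  [0, 0, 0, 0, 0, 0],
  [0, 0, 0, 0, 0, 0],
  [0, 0, 0, 0, 0, 0],
  [0, 0, 0, 0, 0, 0],
  [0, 0, 0, 0, 0, 0],
  [0, 0, 0, 0, 0, 0],
  [0, 0, 0, 0, 0, 0],
  [0, 0, 0, 0, 0, 0],
  [0, 0, 0, 0, 0, 0],
])

```text
clock: 14.15
tcp_pos: [0.5826, 0.2457, 0.1993]
orientation: [0.243, 0.665, 0.665, -0.24]
wrist_force: [-0.8, 0.2, -1.9]
finger_gap: 0.039
```

Run:
```python
from mv import *
import cv2; from h import *
from workcell import viewer
for n,b in(("top",(222,200,302,290)),("side",(260,140,360,240))):
    c=viewer.read_camera(n); pickle.dump(c,open(f"{n}5.pkl","wb"))
    x0,y0,x1,y1=b
    im=np.clip(c["frame"][y0:y1,x0:x1]*2.,0,255).astype(np.uint8); cv2.imwrite(f"pics/{n}5z.png",cv2.resize(im,None,fx=6,fy=6,interpolation=cv2.INTER_CUBIC))
p,R,s=cur(); print(p,R.as_matrix()[:,:2].T.round(3).tolist(),s["joint_pos"].round(2),s["wrist_force"].round(1),s["finger_gap"])
a=np.array([0,np.cos(th),-np.sin(th)]); F=frame(a,(1,0,0))
print(rel((.584,.246,.1896),F))
```

```text
[0.58263719 0.24566228 0.19927496] [[0.002, 0.767, -0.642], [1.0, 0.001, 0.004]] [-0.11  0.44 -0.13  1.14  0.87  1.4 ] [-0.1 -0.  -0.9] 0.03892537217257941
[6.5, 1.3, 7.2, 0.2, -0.1, -0.1]
```

View pics/top5z.png

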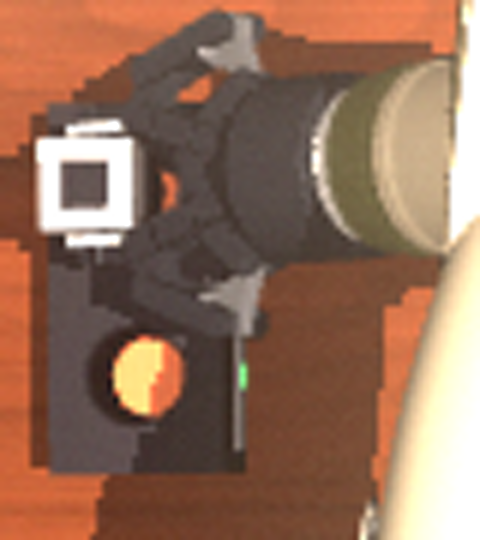

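View pics/side5z.png

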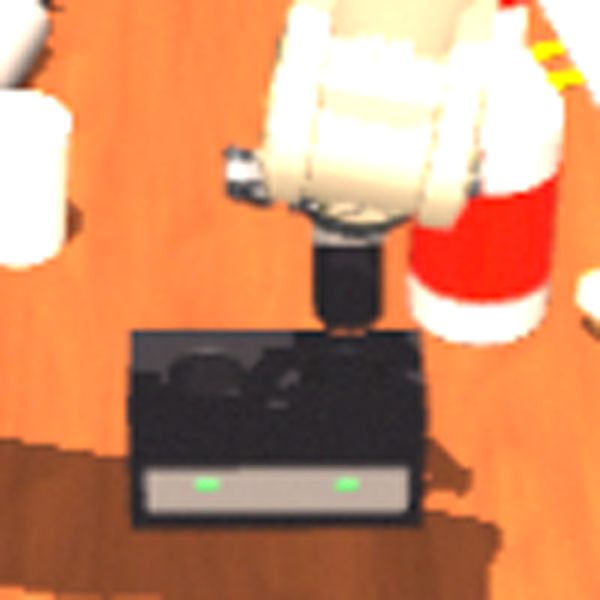

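Run:
```python
from h import *
t=pickle.load(open("top5.pkl","rb"));s=pickle.load(open("side5.pkl","rb"))
print("head by top",ray(t,(235.67,230.25),.2287), "well by top .5827 .2383; tcp-based stick .5826, ",.24566-.0075)
g=cv2.cvtColor(t["frame"],cv2.COLOR_BGR2GRAY); m=(g[215:245,222:250]>110).astype(np.uint8)
n,l,st,ce=cv2.connectedComponentsWithStats(m); i=1+np.argmax(st[1:,4]); print(st[i],ce[i]+[222,215], ray(t,ce[i]+[222,215],.2287))
# side: expected pixel of well & stick foot; leds
print(proj(s,[[.5827,.2383,.085],[.503,.2383,.085],[.5826,.2382,.125],[.584,.238,.125]]))
f=s["frame"].astype(int)
grn=((f[:,:,1]-f[:,:,2]>25)&(f[:,:,1]>70)).astype(np.uint8)[205:232,270:345]
n,l,st,ce=cv2.connectedComponentsWithStats(grn); print(ce[1:]+[270,205],st[1:,4])
row=f[186:194,300:335].mean(2); print(row[2].astype(int),row[5].astype(int))
```

```text
head by top [[0.57966029 0.23791782 0.2287    ]] well by top .5827 .2383; tcp-based stick .5826,  0.23815999999999998
[  6   8  16  15 165] [236.         229.67272727] [[0.58109941 0.23708278 0.2287    ]]
[[316.36925833 201.48089325]
 [293.14886508 201.51866878]
 [316.62264556 191.99676665]
 [317.03883302 192.03113095]]
[[294.         220.5       ]
 [317.28571429 220.42857143]] [6 7]
[ 85  86  87  86  85  86  87  86  84  84  85  77  33  19  21  21  22  21
  20  22  21  20  20  38  68  80  81  87 103 128 129 105  80  68  61] [ 85  84  85  85  86  88  85  84  84  85  88  80  47  18  21  21  21  21
  21  22  22  20  19  39  68  80  82  81  96 131 138 144 149 153 156]
```

Run:
```python
from h import *
s=pickle.load(open("side5.pkl","rb")); t=pickle.load(open("top2.pkl","rb")); s0=pickle.load(open("side2.pkl","rb"))
for z in(.045,.05,.055,.06):
    # plane y=.197
    R,tt=P(s); o=-R.T@tt
    for u in(294.,317.29):
        d=R.T@np.linalg.inv(s["mtx"])@np.array([u,220.45,1]); k=(.197-o[1])/d[1]; print(z,(o+k*d).round(4))
    break
f=s["frame"].astype(float).mean(2)
for r in(186,188,190,191,192):
    row=f[r]; 
    # subpixel edges at half level
    def edge(a,b,lev):
        for i in range(a,b):
            if (row[i]-lev)*(row[i+1]-lev)<=0 and row[i]!=row[i+1]: return i+(lev-row[i])/(row[i+1]-row[i])
    print(r,edge(308,316,52),edge(320,326,50))
```

```text
0.045 [0.5056 0.197  0.035 ]
0.045 [0.5857 0.197  0.0347]
186 311.55223880597015 323.3820224719101
188 311.57462686567163 323.4
190 311.6209677419355 323.3888888888889
191 311.85 323.3707865168539
192 312.0842105263158 323.25
```

Request:
send_rows([
  [5, 1, 6, 0.2, 0, 0],
  [13, 1, 14.5, 0.2, 0, 0],
  [19.5, 1, 22.5, 0.2, 0, 0],
  [23, 1, 26.8, 0.2, 0, 0],
  [26, 1, 30.2, 0.2, 0, 0],
  [29, 1, 34, 0.2, 0, 0],
  [32, 1, 37.5, 0.2, 0, 0],
  [35, 1, 41, 0.2, 0, 0],
  [38, 1, 44.5, 0.2, 0, 0],
  [41.5, 1, 48.6, 0.2, 0, 0],
])

```text
clock: 15.5
tcp_pos: [0.5839, 0.2463, 0.1352]
orientation: [0.242, 0.665, 0.664, -0.241]
wrist_force: [-0.2, -0.6, -1.3]
finger_gap: 0.0389
```

Run:
```python
from mv import *
import cv2; from h import *
from workcell import viewer
c=viewer.read_camera("side"); x0,y0,x1,y1=(260,140,360,240)
im=np.clip(c["frame"][y0:y1,x0:x1]*2.,0,255).astype(np.uint8); cv2.imwrite(f"pics/side6z.png",cv2.resize(im,None,fx=6,fy=6,interpolation=cv2.INTER_CUBIC))
p,R,s=cur(); print(p,R.as_matrix()[:,:2].T.round(3).tolist(),s["wrist_force"].round(1),s["ft_torque"].round(2),s["finger_gap"])
```

```text
[0.58356789 0.24625139 0.1343048 ] [[0.001, 0.767, -0.642], [1.0, -0.001, 0.0]] [ 0.  -0.1 -1.4] [-0.89  0.    0.  ] 0.03886664832557171
```

View pics/side6z.png

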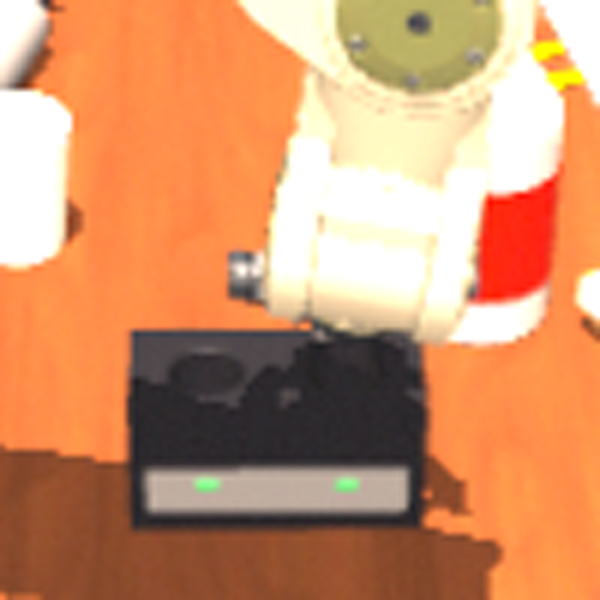

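Request:
send_rows([
  [5, 0, 6, 0, 0, 0],
  [10, 0, 12, 0, 0, 0],
  [14, 0, 16.7, 0, 0, 0],
  [16.5, 0, 19.6, 0, 0, 0],
  [18, 0, 21.5, 0, 0, 0],
  [19.3, 0, 23, 0, 0, 0],
  [20.6, 0, 24.5, 0, 0, 0],
  [21.9, 0, 26, 0, 0, 0],
  [22.9, 0, 27.2, 0, 0, 0],
  [22.9, 0, 27.2, 0, 0, 0],
])

```text
clock: 16.8
tcp_pos: [0.5842, 0.2466, 0.103]
orientation: [0.24, 0.666, 0.664, -0.24]
wrist_force: [-5.2, -6.1, 16.5]
finger_gap: 0.0391
```

Request:
send_rows([
  [0.6, 0, 0.8, 0, 0, 0],
  [1.3, 0, 1.5, 0, 0, 0],
  [1.9, 0, 2.3, 0, 0, 0],
  [2.6, 0, 3.1, 0, 0, 0],
  [3.2, 0, 3.8, 0, 0, 0],
  [3.9, 0, 4.6, 0, 0, 0],
  [3.9, 0, 4.6, 0, 0, 0],
  [3.9, 0, 4.6, 0, 0, 0],
  [3.9, 0, 4.6, 0, 0, 0],
  [3.9, 0, 4.6, 0, 0, 0],
])

```text
clock: 18.05
tcp_pos: [0.5843, 0.2467, 0.0998]
orientation: [0.239, 0.667, 0.664, -0.239]
wrist_force: [-12.6, -13.0, 32.1]
finger_gap: 0.0387
```

Run:
```python
from mv import *
p,R,s=cur(); print(p,R.as_matrix()[:,:2].T.round(3).tolist(),s["wrist_force"].round(1),s["ft_torque"].round(2),s["finger_gap"])
```

```text
[0.58428294 0.24673157 0.09978686] [[0.005, 0.771, -0.636], [1.0, -0.005, 0.001]] [-12.6 -13.   32.1] [1.79 2.61 2.06] 0.03870702480387927
```

Request:
send_rows([
  [-2.6, 0, -3.1, 0, 0, 0],
  [-2.6, 0, -3.1, 0, 0, 0],
  [-2.6, 0, -3.1, 0, 0, 0],
  [-5, 0, -3.1, 0, 0, 0],
  [-15, 0, -3.1, 0, 0, 0],
  [-35, 0, -3.1, 0, 0, 0],
  [-65, 0, -3.1, 0, 0, 0],
  [-100, 0, -3.1, 0, 0, 0],
  [-140, 0, -3.1, 0, 0, 0],
  [-175, 0, -3.1, 0, 0, 0],
], claw=60)

```text
clock: 19.3
tcp_pos: [0.5838, 0.1127, 0.2098]
orientation: [0.242, 0.665, 0.664, -0.241]
wrist_force: [0.1, -0.6, -0.4]
finger_gap: 0.0601
```

Run:
```python
from mv import *
import cv2; from h import *
from workcell import viewer
for n,b in(("top",(222,200,302,290)),("side",(260,140,360,240))):
    c=viewer.read_camera(n); pickle.dump(c,open(f"{n}7.pkl","wb"))
    x0,y0,x1,y1=b
    im=np.clip(c["frame"][y0:y1,x0:x1]*2.,0,255).astype(np.uint8); cv2.imwrite(f"pics/{n}7z.png",cv2.resize(im,None,fx=6,fy=6,interpolation=cv2.INTER_CUBIC))
p,R,s=cur(); print(p,R.as_matrix()[:,:2].T.round(3).tolist(),s["wrist_force"].round(1),s["joint_pos"].round(2))
```

```text
[0.58555317 0.111069   0.2108642 ] [[0.007, 0.766, -0.642], [1.0, -0.005, 0.005]] [ 0.7  0.2 -0.7] [-0.34  0.51  0.01  1.43  0.81  1.08]
```

View pics/top7z.png

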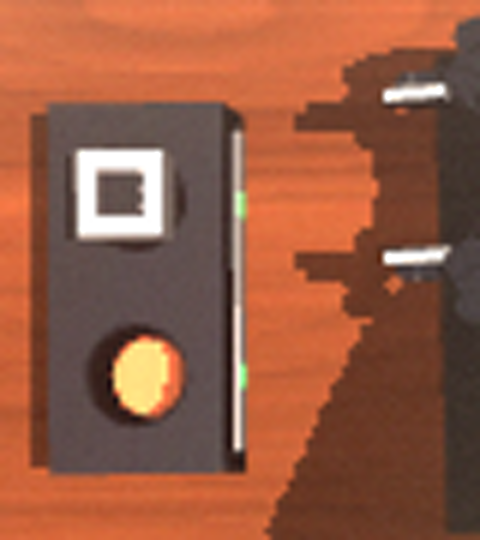

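View pics/side7z.png

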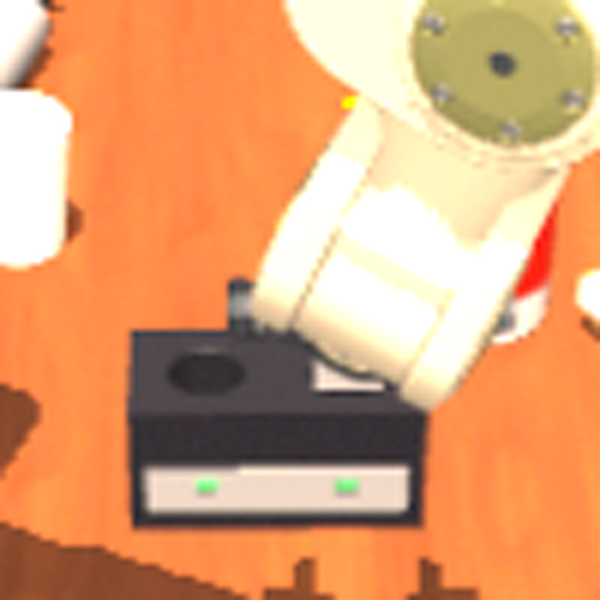

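Run:
```python
from m import *
from mv import *
s=pickle.load(open("side0.pkl","rb"))
hsv=cv2.cvtColor(s["frame"],cv2.COLOR_BGR2HSV); f=s["frame"].astype(int)
m=((f[:,:,2]>160)&(hsv[:,:,1]>150)&(hsv[:,:,1]<200)).astype(np.uint8)
n,l,st,ce=cv2.connectedComponentsWithStats(m)
for i in range(1,n):
    if 60<st[i,4]<200 and 230<ce[i][0]<350: print(st[i],ce[i],ray(s,ce[i],.02).round(4))
t=pickle.load(open("top2.pkl","rb"))
# B head boundaries in top: grey vs dark along the stick
bs=blobs(t,(0,0,95),(179,75,255),50)
for b in bs:
    if cv2.pointPolygonTest(b,(375,270),False)>=0:
        print(b.reshape(-1,2).min(0),b.reshape(-1,2).max(0))
p,R,_=cur()
def plan(sh,ang,sg=.024,zg=.027):
    h=(-np.sin(np.radians(ang)),np.cos(np.radians(ang)))
    yt=(np.cos(np.radians(ang)),np.sin(np.radians(ang)),0)
    a,F,h3=graspF(h,yt); g=np.array([sh[0],sh[1],zg])+sg*h3; return g+.0187*a,F,a
tcp,F,a=plan((.479,-.1405),12.5); print(tcp)
p=np.array([.5845,.112,.2105]); R=frame([0,np.cos(th),-np.sin(th)],(1,0,0))
print("prehigh",rel(tcp-.09*a+[0,0,.06],F,p,R))
```

```text
[285 310  10   9  73] [289.34246575 313.76712329] [[ 0.4936 -0.1995  0.02  ]]
[333 343  11   9  80] [337.975 346.7  ] [[ 0.6231 -0.312   0.02  ]]
[367 263] [383 279]
[ 0.47640708 -0.1288041   0.01267497]
prehigh [-96.9, -120.6, 171.2, -13.8, -89.6, -1.2]
```

Run:
```python
from mv import *
ang=12.5
h=(-np.sin(np.radians(ang)),np.cos(np.radians(ang)))
yt=(np.cos(np.radians(ang)),np.sin(np.radians(ang)),0)
a,F,h3=graspF(h,yt); tcp=np.array([.479,-.140,.027])+.024*h3+.0187*a
p=np.array([.5845,.112,.2105]); R=frame([0,np.cos(th),-np.sin(th)],(1,0,0))
tgt=tcp-.09*a+[0,0,.05]; rv=(R.inv()*F).as_rotvec()
for k in range(1,11):
    f=k/10; q=p+(tgt-p)*f; q[2]+=.03*np.sin(np.pi*f)
    print(rel(q,R*Ro.from_rotvec(rv*f),p,R))
```

```text
[-15.0, -12.1, 10.8, -1.4, -9.0, -0.1]
[-29.4, -24.1, 22.2, -2.8, -17.9, -0.2]
[-42.6, -36.2, 35.0, -4.1, -26.9, -0.4]
[-54.4, -48.2, 49.6, -5.5, -35.8, -0.5]
[-64.3, -60.3, 66.3, -6.9, -44.8, -0.6]
[-72.4, -72.4, 85.3, -8.3, -53.8, -0.7]
[-78.7, -84.4, 106.4, -9.7, -62.7, -0.8]
[-83.4, -96.5, 129.4, -11.1, -71.7, -1.0]
[-87.1, -108.6, 153.6, -12.4, -80.6, -1.1]
[-90.1, -120.6, 178.6, -13.8, -89.6, -1.2]
```

Request:
send_rows([
  [-15, -12, 11, -1.4, -9, -0.1],
  [-29, -24, 22, -2.8, -18, -0.2],
  [-42.5, -36, 35, -4.1, -27, -0.4],
  [-54.5, -48, 49.5, -5.5, -36, -0.5],
  [-64, -60, 66, -6.9, -45, -0.6],
  [-72.5, -72.5, 85, -8.3, -54, -0.7],
  [-78.5, -84.5, 106.5, -9.7, -62.7, -0.8],
  [-83.5, -96.5, 129.5, -11, -71.7, -1],
  [-87, -108.5, 153.5, -12.4, -80.6, -1.1],
  [-90, -120.5, 178.5, -13.8, -89.6, -1.2],
], claw=64)

```text
clock: 20.65
tcp_pos: [0.4628, -0.069, 0.1292]
orientation: [0.708, 0.265, 0.328, -0.567]
wrist_force: [0.4, 0.8, -1.1]
finger_gap: 0.064
```

Run:
```python
from mv import *
import cv2; from h import *
from workcell import viewer
for n in("top","side"):
    c=viewer.read_camera(n); pickle.dump(c,open(f"{n}8.pkl","wb")); cv2.imwrite(f"pics/{n}8.png",c["frame"])
ang=12.5
h=(-np.sin(np.radians(ang)),np.cos(np.radians(ang)))
yt=(np.cos(np.radians(ang)),np.sin(np.radians(ang)),0)
a,F,h3=graspF(h,yt); tcp=np.array([.479,-.140,.027])+.024*h3+.0187*a
p,R,s=cur(); print(p,s["qvel"].round(2),s["joint_pos"].round(2)); print("pre",rel(tcp-.09*a,F)); print("g",rel(tcp,F),tcp)
c=pickle.load(open("side8.pkl","rb")); x0,y0,x1,y1=(260,140,360,240)
im=np.clip(c["frame"][y0:y1,x0:x1]*2.,0,255).astype(np.uint8); cv2.imwrite(f"pics/side8z.png",cv2.resize(im,None,fx=6,fy=6,interpolation=cv2.INTER_CUBIC))
```

```text
[ 0.45754197 -0.06813337  0.12462244] [-0.03 -0.02  0.13  0.07  0.09 -0.01] [ 0.09  0.16 -0.62  0.69 -0.69  1.41]
pre [36.2, 5.8, -23.7, 0.4, -0.2, 0.3]
g [126.2, 6.3, -23.4, 0.4, -0.2, 0.3] [ 0.47640708 -0.1283041   0.01267497]
```

View pics/side8z.png

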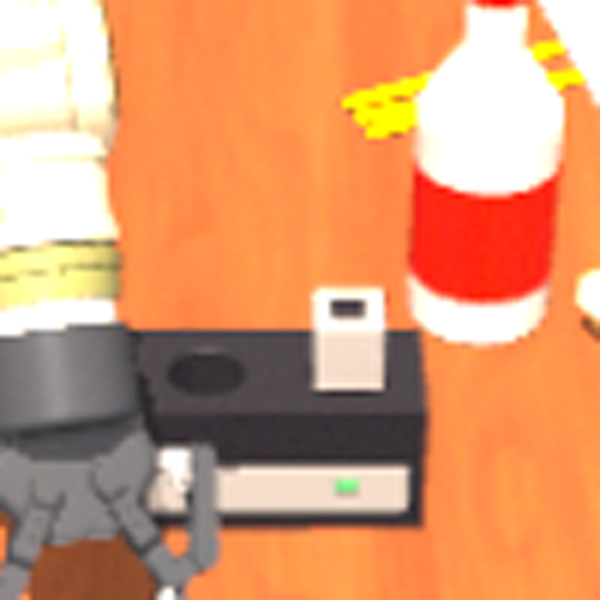

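View pics/side8.png

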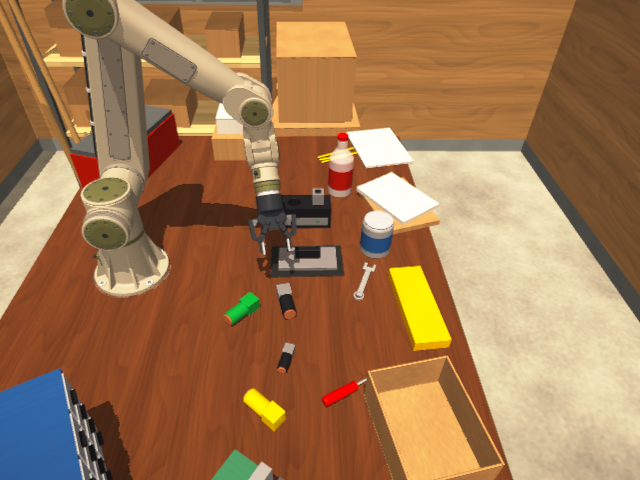

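Run:
```python
from h import *
s=pickle.load(open("side8.pkl","rb"))
Y=.2385
print(proj(s,[[.584,Y-.02,.085],[.584,Y-.02,.095],[.584,Y-.04,.085],[.584,Y+.04,.085],[.584,Y-.02,.127],[.584,Y+.02,.127]]))
f=s["frame"].astype(float).mean(2)
for u in(315,316,317,318,319,320): print(u,f[184:214,u].astype(int).tolist())
for u in(328,305): print(u,f[190:215,u].astype(int).tolist())
```

```text
[[316.94404165 204.98546374]
 [317.0167371  202.63270326]
 [317.14646209 208.59363601]
 [316.35921805 194.56090228]
 [317.2535549  194.96818536]
 [316.84720664 188.01975896]]
315 [86, 87, 87, 97, 135, 145, 56, 57, 77, 136, 158, 121, 113, 112, 111, 111, 111, 112, 111, 113, 112, 29, 39, 38, 37, 26, 26, 26, 25, 26]
316 [86, 86, 87, 98, 130, 123, 39, 38, 57, 116, 158, 121, 112, 112, 112, 112, 112, 111, 111, 113, 111, 30, 38, 38, 36, 26, 26, 26, 28, 27]
317 [84, 84, 84, 96, 128, 122, 39, 38, 57, 116, 158, 120, 113, 112, 112, 111, 112, 111, 110, 112, 110, 31, 38, 38, 36, 26, 26, 26, 27, 26]
318 [83, 82, 84, 95, 128, 123, 39, 39, 57, 116, 157, 120, 112, 112, 111, 112, 112, 111, 110, 112, 110, 31, 39, 38, 37, 25, 26, 26, 25, 26]
319 [82, 84, 84, 96, 128, 123, 38, 39, 57, 116, 157, 120, 113, 112, 112, 111, 111, 110, 110, 112, 109, 29, 39, 38, 36, 26, 26, 27, 26, 26]
320 [82, 83, 83, 95, 131, 133, 65, 65, 76, 124, 157, 121, 113, 113, 111, 111, 111, 110, 109, 112, 109, 30, 39, 39, 36, 27, 26, 26, 25, 27]
328 [103, 98, 100, 84, 75, 38, 39, 38, 39, 39, 39, 38, 39, 38, 38, 38, 38, 38, 37, 26, 27, 26, 27, 26, 27]
305 [89, 88, 87, 87, 81, 38, 39, 39, 39, 39, 38, 38, 38, 38, 38, 38, 38, 39, 36, 26, 25, 26, 27, 26, 27]
```

Request:
send_rows([
  [10, 0, -6, 0.2, 0, 0],
  [20, 1, -14, 0.2, 0, 0],
  [30, 1, -22, 0.2, 0, 0],
  [38, 1, -27, 0.2, 0, 0],
  [44, 1, -27, 0.2, 0, 0],
  [48, 1, -27, 0.2, 0, 0],
  [50, 1, -27, 0.2, 0, 0],
  [50, 1, -27, 0.2, 0, 0],
  [50, 1, -27, 0.2, 0, 0],
  [50, 1, -27, 0.2, 0, 0],
])

```text
clock: 22.0
tcp_pos: [0.4667, -0.08, 0.0737]
orientation: [0.706, 0.267, 0.328, -0.568]
wrist_force: [0.2, -0.5, 0.2]
finger_gap: 0.0642
```

Run:
```python
from mv import *
ang=12.5
h=(-np.sin(np.radians(ang)),np.cos(np.radians(ang)))
yt=(np.cos(np.radians(ang)),np.sin(np.radians(ang)),0)
a,F,h3=graspF(h,yt); tcp=np.array([.479,-.140,.027])+.024*h3+.0187*a
p,R,s=cur(); print(p,s["qvel"].round(2)); print("g",rel(tcp,F),tcp)
```

```text
[ 0.46672213 -0.08001184  0.0737038 ] [-0.  0.  0. -0. -0. -0.]
g [78.4, -1.1, -1.4, -0.3, -0.1, -0.0] [ 0.47640708 -0.1283041   0.01267497]
```

Request:
send_rows([
  [12, -1, -1, -0.3, 0, 0],
  [26, -1, -1.4, -0.3, 0, 0],
  [42, -1, -1.4, -0.3, 0, 0],
  [57, -1, -1.4, -0.3, 0, 0],
  [68, -1, -1.4, -0.3, 0, 0],
  [75, -1, -1.4, -0.3, 0, 0],
  [78, -1, -1.4, -0.3, 0, 0],
  [78.4, -1, -1.4, -0.3, 0, 0],
  [78.4, -1, -1.4, -0.3, 0, 0],
  [78.4, -1, -1.4, -0.3, 0, 0],
])

```text
clock: 23.25
tcp_pos: [0.4765, -0.1282, 0.0127]
orientation: [0.707, 0.265, 0.33, -0.567]
wrist_force: [-0.8, -0.2, -0.8]
finger_gap: 0.0637
```

Run:
```python
from mv import *
from h import *
from workcell import viewer
c=viewer.read_camera("side"); crop(c,(220,220,360,360),5,"pics/side9.png")
p,R,s=cur(); print(p,s["qvel"].round(2),s["wrist_force"].round(1))
```

```text
[ 0.47645889 -0.1282316   0.01271605] [-0.  0. -0. -0.  0. -0.] [-0.2 -0.  -0.1]
```

View pics/side9.png

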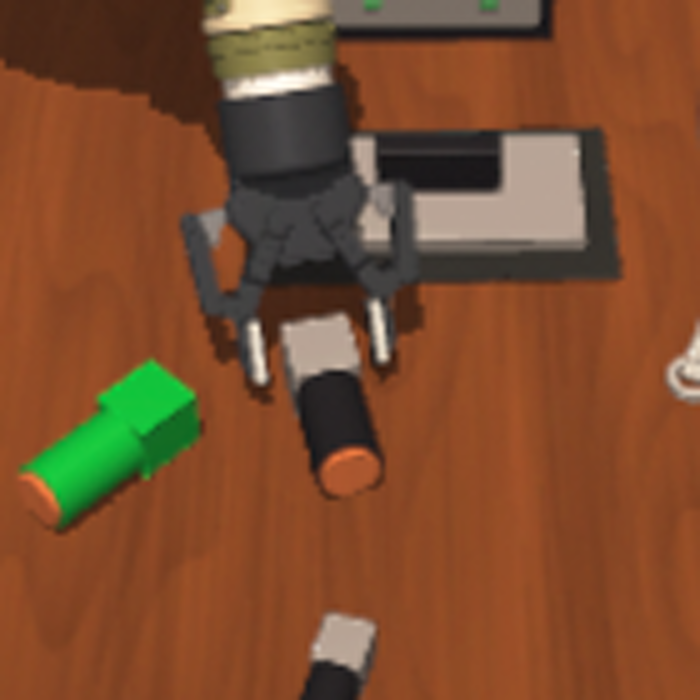

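Request:
send_rows([
  [0, 0, 0, 0, 0, 0],
  [0, 0, 0, 0, 0, 0],
  [0, 0, 0, 0, 0, 0],
  [0, 0, 0, 0, 0, 0],
  [0, 0, 0, 0, 0, 0],
  [-4, 0, 3.5, 0, 0, 0],
  [-20, 0, 16.5, 0, 0, 0],
  [-46, 0, 38.5, 0, 0, 0],
  [-82, 0, 69, 0, 0, 0],
  [-115, 0, 96, 0, 0, 0],
], claw=20, newtons=90)

```text
clock: 24.55
tcp_pos: [0.4754, -0.1282, 0.1633]
orientation: [0.706, 0.265, 0.33, -0.567]
wrist_force: [1.2, -0.3, -0.9]
finger_gap: 0.039
```

Run:
```python
from mv import *
ang=12.5
h=(-np.sin(np.radians(ang)),np.cos(np.radians(ang)))
yt=(np.cos(np.radians(ang)),np.sin(np.radians(ang)),0)
a,R0,h3=graspF(h,yt)
v=R0.inv().apply(np.array([.479,-.140,.02])-[.47646,-.12823,.01272]); 
F=frame([0,np.cos(th),-np.sin(th)],(1,0,0)); print(v,F.apply(v))
p=np.array([.4765,-.1282,.1625]); tgt=np.array([.5033,.246,.2])
rv=(R0.inv()*F).as_rotvec(); print(cur()[0],cur()[2]["wrist_force"],cur()[2]["finger_gap"])
for k in range(1,11):
    f=k/10; z=[.19,.21,.225,.23,.23,.23,.225,.22,.212,.2][k-1]
    q=p+(tgt-p)*f; q[2]=z
    print(rel(q,R0*Ro.from_rotvec(rv*f),p,R0))
```

```text
[ 2.16284819e-03 -6.77023980e-05  1.39032516e-02] [-6.77023980e-05 -7.28000000e-03 -1.20407606e-02]
[ 0.47541139 -0.1281811   0.16334607] [ 1.16816818 -0.28046436 -0.86560353] 0.039034789911823686
[-44.2, 10.7, -9.9, 1.4, 9.0, 0.1]
[-82.6, 21.4, -24.6, 2.8, 17.9, 0.2]
[-117.2, 32.1, -42.5, 4.1, 26.9, 0.4]
[-144.1, 42.9, -66.8, 5.5, 35.8, 0.5]
[-167.3, 53.6, -94.3, 6.9, 44.8, 0.6]
[-190.4, 64.3, -121.9, 8.3, 53.8, 0.7]
[-209.6, 75.0, -152.6, 9.7, 62.7, 0.8]
[-228.9, 85.7, -183.4, 11.1, 71.7, 1.0]
[-245.9, 96.4, -216.1, 12.4, 80.6, 1.1]
[-259.8, 107.2, -251.3, 13.8, 89.6, 1.2]
```

Request:
send_rows([
  [-44, 10.5, -10, 1.4, 9, 0.1],
  [-82.5, 21.5, -24.5, 2.8, 18, 0.2],
  [-117, 32, -42.5, 4.1, 27, 0.4],
  [-144, 43, -67, 5.5, 36, 0.5],
  [-167, 53.5, -94, 6.9, 45, 0.6],
  [-190, 64.5, -122, 8.3, 54, 0.7],
  [-209.5, 75, -152.5, 9.7, 62.7, 0.8],
  [-229, 86, -183.5, 11.1, 71.7, 1],
  [-246, 97, -216, 12.4, 80.6, 1.1],
  [-260, 108, -251, 13.8, 89.6, 1.2],
])

```text
clock: 25.8
tcp_pos: [0.5044, 0.2464, 0.2009]
orientation: [0.24, 0.666, 0.665, -0.24]
wrist_force: [0.9, -0.4, -1.9]
finger_gap: 0.0388
```

Request:
send_rows([
  [0, 0, 0, 0, 0, 0],
  [0, 0, 0, 0, 0, 0],
  [0, 0, 0, 0, 0, 0],
  [0, 0, 0, 0, 0, 0],
  [0, 0, 0, 0, 0, 0],
  [0, 0, 0, 0, 0, 0],
  [0, 0, 0, 0, 0, 0],
  [0, 0, 0, 0, 0, 0],
  [0, 0, 0, 0, 0, 0],
  [0, 0, 0, 0, 0, 0],
])

```text
clock: 27.05
tcp_pos: [0.5039, 0.246, 0.2006]
orientation: [0.241, 0.665, 0.665, -0.241]
wrist_force: [-0.1, 0.3, -1.4]
finger_gap: 0.0389
```

Run:
```python
from mv import *
import cv2; from h import *
from workcell import viewer
for n,b in(("top",(222,200,302,290)),("side",(260,140,360,240))):
    c=viewer.read_camera(n); pickle.dump(c,open(f"{n}10.pkl","wb"))
    x0,y0,x1,y1=b
    im=np.clip(c["frame"][y0:y1,x0:x1]*2.,0,255).astype(np.uint8); cv2.imwrite(f"pics/{n}10z.png",cv2.resize(im,None,fx=6,fy=6,interpolation=cv2.INTER_CUBIC))
p,R,s=cur(); print(p,R.as_matrix()[:,:2].T.round(3).tolist(),s["joint_pos"].round(2),s["wrist_force"].round(1),s["finger_gap"])
F=frame([0,np.cos(th),-np.sin(th)],(1,0,0))
print(rel((.5033,.246,.2),F))
f=pickle.load(open("side10.pkl","rb"))["frame"].astype(int).mean(2)
for r in (184,188,191): print(r,f[r,284:304].astype(int).tolist())
```

```text
[0.50386242 0.24597972 0.20063403] [[-0.0, 0.767, -0.642], [1.0, 0.0, -0.0]] [-0.13  0.3  -0.32  1.09  0.86  1.37] [ 0.5 -0.6 -1.7] 0.038422745846893896
[0.4, -0.6, 0.5, 0.0, -0.1, 0.0]
184 [84, 84, 81, 70, 32, 20, 20, 23, 24, 26, 25, 25, 26, 24, 19, 42, 75, 87, 87, 86]
188 [84, 82, 81, 73, 44, 18, 20, 21, 21, 21, 21, 21, 21, 21, 21, 41, 73, 85, 87, 86]
191 [83, 82, 81, 73, 44, 20, 21, 22, 21, 21, 21, 22, 22, 21, 20, 40, 73, 84, 86, 85]
```

View pics/top10z.png

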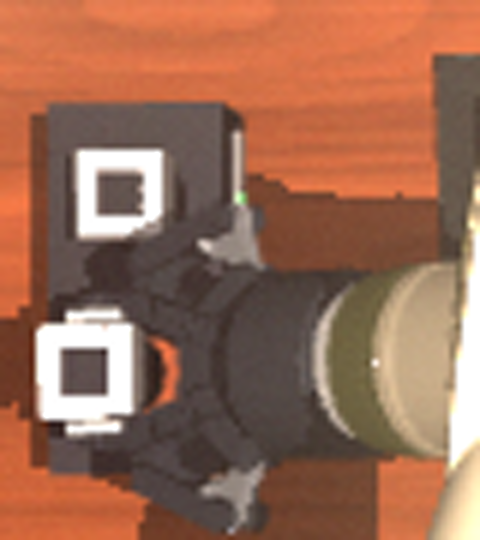

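View pics/side10z.png

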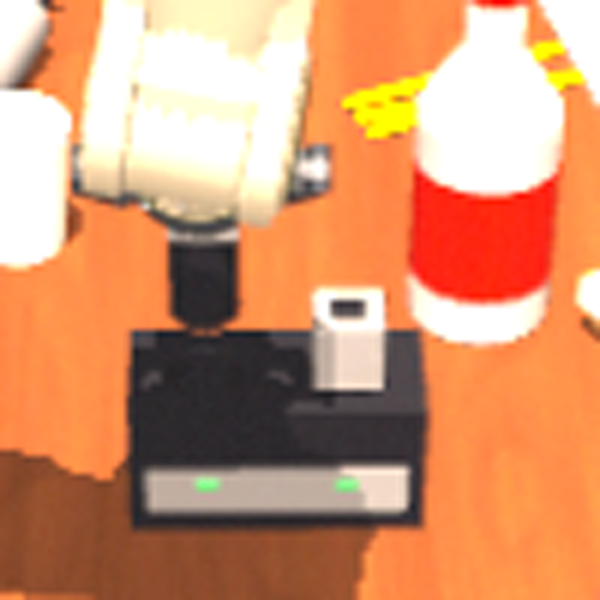

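Request:
send_rows([
  [5, 0, 6, 0, 0, 0],
  [13, 0, 15.5, 0, 0, 0],
  [19.5, 0, 23.2, 0, 0, 0],
  [23, 0, 27.4, 0, 0, 0],
  [26, 0, 31, 0, 0, 0],
  [29, 0, 34.5, 0, 0, 0],
  [32, 0, 38, 0, 0, 0],
  [35.5, 0, 42.3, 0, 0, 0],
  [39, 0, 46.5, 0, 0, 0],
  [42, 0, 50, 0, 0, 0],
])

```text
clock: 28.4
tcp_pos: [0.5039, 0.2461, 0.135]
orientation: [0.241, 0.665, 0.665, -0.241]
wrist_force: [-0.4, -0.2, -1.7]
finger_gap: 0.0387
```

Request:
send_rows([
  [5, 0, 6, 0, 0, 0],
  [10, 0, 12, 0, 0, 0],
  [14, 0, 16.7, 0, 0, 0],
  [16.5, 0, 19.6, 0, 0, 0],
  [18.5, 0, 22, 0, 0, 0],
  [20.4, 0, 24.4, 0, 0, 0],
  [22.3, 0, 26.6, 0, 0, 0],
  [24, 0, 28.7, 0, 0, 0],
  [25.7, 0, 30.6, 0, 0, 0],
  [25.7, 0, 30.6, 0, 0, 0],
])

```text
clock: 29.65
tcp_pos: [0.5044, 0.2467, 0.0999]
orientation: [0.239, 0.667, 0.664, -0.24]
wrist_force: [-9.1, -10.8, 28.8]
finger_gap: 0.0388
```

Run:
```python
from mv import *
p,R,s=cur(); print(p,R.as_matrix()[:,:2].T.round(3).tolist(),s["wrist_force"].round(1),s["ft_torque"].round(2),s["finger_gap"])
```

```text
[0.50438764 0.24667485 0.09992018] [[0.003, 0.771, -0.637], [1.0, -0.003, 0.0]] [ -9.1 -10.8  28.8] [1.58 2.1  1.47] 0.03883043889152865
```

Request:
send_rows([
  [0, -1, 0.8, 0, 0, 0],
  [-0.5, -2, 1.3, 0, 0, 0],
  [0, -2, 2.2, 0, 0, 0],
  [0.4, -2, 3.6, 0, 0, 0],
  [1, -2, 4.3, 0, 0, 0],
  [1, -2, 4.3, 0, 0, 0],
  [1, -2, 4.3, 0, 0, 0],
  [1, -2, 4.3, 0, 0, 0],
  [1, -2, 4.3, 0, 0, 0],
  [1, -2, 4.3, 0, 0, 0],
])

```text
clock: 30.9
tcp_pos: [0.5043, 0.2464, 0.0999]
orientation: [0.238, 0.668, 0.664, -0.236]
wrist_force: [-8.7, -7.6, 43.9]
finger_gap: 0.0388
```

Request:
send_rows([
  [-4.6, 2, -5, 0, 0, 0],
  [-4.6, 2, -5, 0, 0, 0],
  [-4.6, 2, -5, 0, 0, 0],
  [-7, 2, -5, 0, 0, 0],
  [-17, 2, -5, 0, 0, 0],
  [-37, 2, -5, 0, 0, 0],
  [-67, 2, -5, 0, 0, 0],
  [-102, 2, -5, 0, 0, 0],
  [-130, 2, -5, 0, 0, 0],
  [-140, 2, -5, 0, 0, 0],
], claw=58)

```text
clock: 32.15
tcp_pos: [0.5048, 0.1384, 0.1861]
orientation: [0.242, 0.665, 0.664, -0.241]
wrist_force: [-0.3, 0.1, -0.8]
finger_gap: 0.0583
```

Run:
```python
from mv import *
import cv2; from h import *
from workcell import viewer
for n,b in(("top",(222,200,302,290)),("side",(260,140,360,240))):
    c=viewer.read_camera(n); pickle.dump(c,open(f"{n}11.pkl","wb"))
    x0,y0,x1,y1=b
    im=np.clip(c["frame"][y0:y1,x0:x1]*2.,0,255).astype(np.uint8); cv2.imwrite(f"pics/{n}11z.png",cv2.resize(im,None,fx=6,fy=6,interpolation=cv2.INTER_CUBIC))
p,R,s=cur(); print(p,s["joint_pos"].round(2),s["wrist_force"].round(1),s["finger_gap"])
# press poses: tool down, tool y along y? 
for yt in((1,0,0),(0,1,0),(0,-1,0)):
    print(yt,rel((.504,.238,.16),frame((0,0,-1),yt)))
```

```text
[0.50452976 0.13914326 0.185443  ] [-0.34  0.39 -0.26  1.29  0.81  1.07] [-0.3  0.   0.4] 0.057950825581031734
(1, 0, 0) [92.1, -0.7, -44.0, -0.1, -50.1, -0.1]
(0, 1, 0) [92.1, -0.7, -44.0, -83.8, -39.0, -39.2]
(0, -1, 0) [92.1, -0.7, -44.0, 83.7, -39.1, 39.0]
```

View pics/top11z.png

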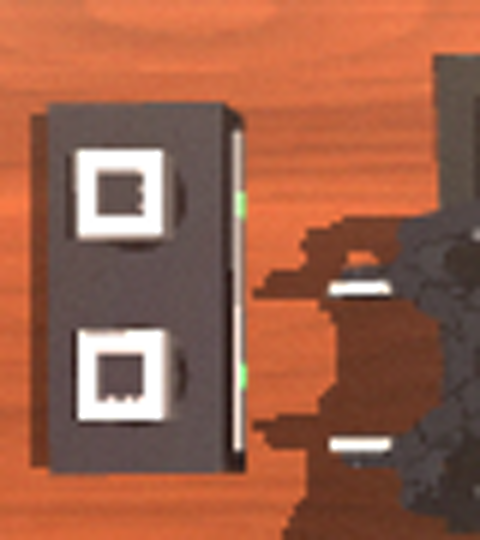

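View pics/side11z.png

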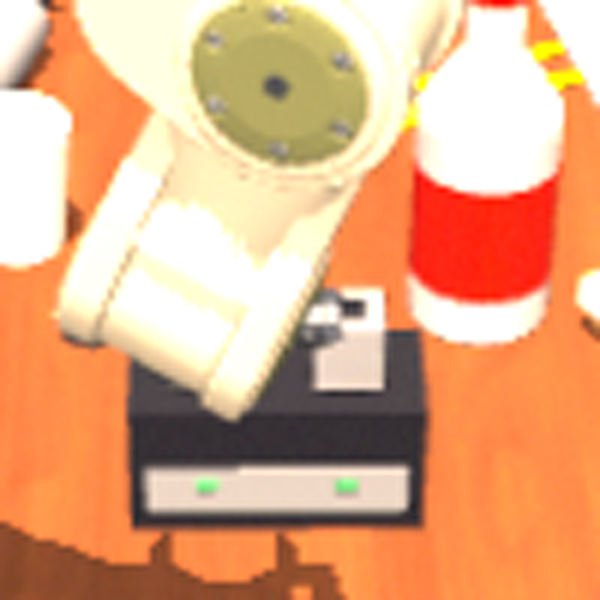

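Request:
send_rows([
  [5, 0, -12, 0, -10, 0],
  [25, 0, -24, 0, -20, 0],
  [45, 0, -34, 0, -30, 0],
  [65, 0, -42, 0, -40, 0],
  [80, 0, -46, -0.1, -50, -0.1],
  [89, 0, -48, -0.1, -50, -0.1],
  [89, 0, -48, -0.1, -50, -0.1],
  [89, 0, -48, -0.1, -50, -0.1],
  [89, 0, -48, -0.1, -50, -0.1],
  [89, 0, -48, -0.1, -50, -0.1],
], claw=0)

```text
clock: 33.5
tcp_pos: [0.5043, 0.2379, 0.1651]
orientation: [0.5, 0.5, 0.501, -0.5]
wrist_force: [-0.1, -0.4, -0.1]
finger_gap: -0.0
```

Run:
```python
from mv import *
p,R,s=cur(); print(p,R.as_matrix()[:,:2].T.round(3).tolist(),s["wrist_force"].round(1),s["finger_gap"])
print(rel((.504,.2385,.127),frame((0,0,-1),(1,0,0))))
```

```text
[0.50430785 0.23791692 0.16507408] [[-0.0, 0.002, -1.0], [1.0, 0.0, -0.0]] [-0.1 -0.4 -0.1] -3.4481809899962536e-05
[38.1, -0.3, -0.5, 0.0, -0.1, 0.0]
```

Request:
send_rows([
  [12, 0, 0, 0, 0, 0],
  [24, 0, 0, 0, 0, 0],
  [31, 0, 0, 0, 0, 0],
  [34, 0, 0, 0, 0, 0],
  [35.5, 0, 0, 0, 0, 0],
  [37, 0, 0, 0, 0, 0],
  [38.5, 0, 0, 0, 0, 0],
  [40, 0, 0, 0, 0, 0],
  [41, 0, 0, 0, 0, 0],
  [41, 0, 0, 0, 0, 0],
])

```text
clock: 34.75
tcp_pos: [0.5043, 0.2393, 0.1269]
orientation: [0.501, 0.5, 0.501, -0.498]
wrist_force: [-5.2, -2.3, 17.0]
finger_gap: -0.0001
```

Request:
send_rows([
  [1, 0, 0, 0, 0, 0],
  [2, 0, 0, 0, 0, 0],
  [3, 0, 0, 0, 0, 0],
  [3, 0, 0, 0, 0, 0],
  [3, 0, 0, 0, 0, 0],
  [0, 0, 0, 0, 0, 0],
  [-5, 0, 0, 0, 0, 0],
  [-20, 0, 0, 0, 0, 0],
  [-36, 0, 0, 0, 0, 0],
  [-36, 0, 0, 0, 0, 0],
])

```text
clock: 36.0
tcp_pos: [0.5052, 0.2395, 0.1617]
orientation: [0.501, 0.501, 0.501, -0.498]
wrist_force: [0.6, 0.8, -0.2]
finger_gap: 0.0005
```

Request:
send_rows([
  [0, 10, 0, 0, 0, 0],
  [0, 30, 0, 0, 0, 0],
  [0, 55, 0, 0, 0, 0],
  [0, 72, 0, 0, 0, 0],
  [0, 80, 0, 0, 0, 0],
  [10, 80, 0, 0, 0, 0],
  [22, 80, 0, 0, 0, 0],
  [29, 80, 0, 0, 0, 0],
  [31, 80, 0, 0, 0, 0],
  [31, 80, 0, 0, 0, 0],
])

```text
clock: 37.25
tcp_pos: [0.5837, 0.2394, 0.1288]
orientation: [0.5, 0.499, 0.501, -0.499]
wrist_force: [0.1, 0.9, 0.1]
finger_gap: -0.0001
```

Run:
```python
from mv import *
p,R,s=cur(); print(p,R.as_matrix()[:,:2].T.round(3).tolist(),s["wrist_force"].round(1),s["finger_gap"])
```

```text
[0.58365077 0.23936684 0.12879896] [[-0.001, 0.001, -1.0], [1.0, 0.003, -0.001]] [0.1 0.9 0.1] -0.00012413820876661306
```

Request:
send_rows([
  [1, 0, 0, 0, 0, 0],
  [2, 0, 0, 0, 0, 0],
  [3, 0, 0, 0, 0, 0],
  [4, 0, 0, 0, 0, 0],
  [5, 0, 0, 0, 0, 0],
  [6, 0, 0, 0, 0, 0],
  [6.5, 0, 0, 0, 0, 0],
  [6.5, 0, 0, 0, 0, 0],
  [6.5, 0, 0, 0, 0, 0],
  [6.5, 0, 0, 0, 0, 0],
])

```text
clock: 38.5
tcp_pos: [0.5849, 0.2395, 0.1271]
orientation: [0.501, 0.501, 0.5, -0.498]
wrist_force: [-6.8, -2.0, 21.8]
finger_gap: -0.0002
```

Request:
send_rows([
  [4, 0, 0, 0, 0, 0],
  [0, 0, 0, 0, 0, 0],
  [-10, 0, 0, 0, 0, 0],
  [-40, 0, 0, 0, 0, 0],
  [-80, 0, 0, 0, 0, 0],
  [-100, -20, 50, 0, 0, 0],
  [-100, -50, 100, 0, 0, 0],
  [-100, -80, 150, 0, 0, 0],
  [-100, -120, 190, 0, 0, 0],
  [-100, -120, 190, 0, 0, 0],
])

```text
clock: 39.75
tcp_pos: [0.4615, 0.047, 0.222]
orientation: [-0.499, -0.5, -0.501, 0.501]
wrist_force: [0.4, -0.1, 0.1]
finger_gap: -0.0002
```

Run:
```python
from mv import *
import cv2; from h import *
from workcell import viewer
p,R,s=cur(); print(p,R.as_matrix()[:,2],s["qvel"].round(2))
for n in("top","side"):
    c=viewer.read_camera(n); pickle.dump(c,open(f"{n}12.pkl","wb")); cv2.imwrite(f"pics/{n}12.png",c["frame"])
```

```text
[0.46152039 0.047013   0.22196842] [-0.00145712 -0.99999839 -0.00105085] [ 0.04  0.04  0.07 -0.03  0.02  0.03]
```

View pics/side12.png

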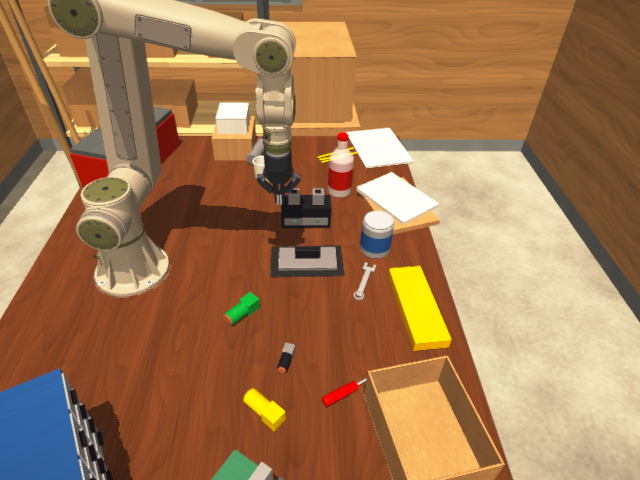

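View pics/top12.png

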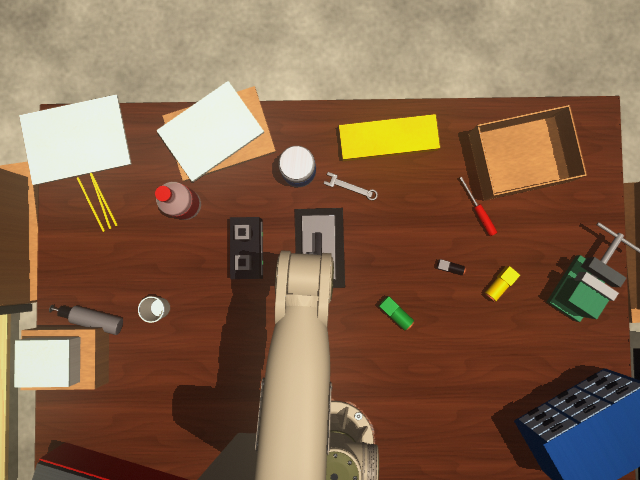

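The side view shows both heads, at about (294,197) and (318,196), level on the charger. The cover is flat on the mat at (307,261), and the other items are unmoved. The arm is clear, so I'm handing in.

Run:
```python
from workcell import job,get_state
print(get_state()["wrist_force"],get_state()["clock"]); print(job.hand_in())
```

```text
[-0.38338669 -0.18044006 -0.53472393] 39.85
the job is handed in; nothing more can be done
None
```

I moved the dust cover onto the mat and loaded both big sticks, stick_a into well1 and stick_b into well0, round end down and pressed in. I handed the job in at about 40 s of the 72 s allowed; no verdict was reported.

- **Sticks seated:** I pressed on top of each head with the closed fingers and they stopped at 126.9 mm (17 N) and 127.1 mm (22 N). The expected height for a stick fully home is 127 mm.
- **Final pictures:** both sticks stand upright, the cover is flat on the mat, the bystanders look unmoved, and the arm is clear.
- **Disagreements:** the two cameras differed by about 2–3 mm in x. An earlier side-view estimate put stick_a 2–3 mm proud. I trusted the later press-down check, which found no contact at 128.8 mm before stopping at 127.1 mm.

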